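Fit the coolers on two circuit boards

ROBOT

A 6-joint arm with a two-finger parallel gripper is mounted at the origin on the work surface. World frame = base frame: x ahead of the robot, y to its left, z up, the work surface at z = 0. Lengths are in m, angles in rad, forces in N, time in s.
With the tool pointing down it reaches from about 0.35 to 0.975 m from the base axis. Payload 4.9 kg.
Tool frame: the origin (TCP) lies on the mounting face of the last link; the fingertips stand 173 mm ahead of it and the grasp point (between the pads) lies 155 mm ahead of it; x points along the fingers, z is the direction in which the jaws open and shut, and the axes are right-handed (so a half turn about x gives the same grasp; the last joint's range is limited). The gripper opens to 85 mm and grips with 20 to 120 N. Pads are 22 mm wide; open, the fingers measure 114 mm over their backs; the gripper's body (76 mm by 85 mm) begins 54 mm behind the grasp point. The pads swing forward as they close: fully open they stand 13 mm farther back than shut.
Start: joints at [1.188, 0.053, 1.613, -0, 1.476, -0.119], TCP at [0.163, 0.603, 0.405] pointing down, gripper open.
Joint ranges: [-3.01, 3.01], [-1.01, 2.22], [0.06, 2.58], [-1.02, 4.17], [0.09, 2.62], [-3.14, 3.14]. Speed limits (rad/s): [2.57, 2.57, 3.14, 3.14, 3.14, 3.14].

INTERFACE

Orientations are given as a rotation vector (axis times angle).
In Python, from station import get_obs, get_image, get_calibration, finish_job, look_for, masks_of, tip_of gives the robot as it stands.
- The arm moves only by the tool carry_out, never from a script. Its argument "increments" is a list of rows, each a list of 3 entries, a list of its own where there are three numbers: the turn, a rotation vector about the world's x, y, z in units of 0.1 rad (1.0 is 0.1 rad), then the shift along the world's x, y, z in units of 20 mm (1.0 is 20 mm), then the opening, from 0 (shut) to 1 (fully open). A call has 1 to 8 rows; each row shifts and turns the pose as measured when the row begins; what a row does not reach is not made up. A row lasts 1/10 s, in which the tool goes at most 50 mm and 8.59 degrees, less where a joint would pass 70% of its speed; a pose out of reach is approached as far as the arm can. A call with a number of a shift or a turn outside -1 to 1 is refused whole. A call with a gripper value outside its range is refused whole. The fingers move at their own pace and stop on an object; "squeeze" is the grip in N (left out, the last holds). Time passes only in rows, so rows that do not move let the fingers close. It gives the time, the measured TCP pose, the force and the opening at its end, in the units of the state.
- get_obs(): the state, without advancing time (a new reading comes with each control period).
- get_image(name): name is "side" or "top" or "wrist"; returns (picture, depth): 400x640x3 uint8, blue, green, red; 400x640 float32, m along the optical axis (not along the pixel's ray), 0 where there is no reading.
- get_calibration(name): a dict with "fx", "fy", "cx", "cy" (pixels), "position" and "orientation" of the camera in the world. Camera axes: x right, y down, z forward; pixel columns grow to the right and rows downward; lengths in m; the calibration is good to about 2 mm. A picture is of the moment at which its call begins: read the wrist's pose just before it. get_calibration takes no time and is no camera call; for the wrist camera it gives the pose at the moment of the call.
- finish_job(): hands the job in, once; it reports no verdict.
Trained networks look in the newest picture that a camera, given by its name, has taken for a name from the list of things; names that differ only in an ending like _2 or _b are one class to them, and where a whole thing is asked for, a point or a joint stands for the part that bears it (a point fixed in the world has none). Each returns a list of dicts, best first, with "p" (0 to 1); they miss things now and then, are a little off and sometimes report something else, mostly with a low value. They report only what shows in the picture. A call takes as long as a camera call. They do not tell look-alikes from the thing itself.
- look_for(camera, query): "centre" ([column, row] in pixels, amid what is visible of it).
- masks_of(camera, query): "region" (400x640 bool, what is visible of it) and "centre" ([column, row] in pixels, amid what is visible of it).
- tip_of(camera, query): "centre" ([column, row] in pixels: a listed point, or the origin of a listed thing).
The state is a dict: "t": time; "q": joint angles; "dq": joint speeds; "effort": joint torques, N m; "tool_pos": TCP position; "tool_rot": TCP orientation; "contact_force": force on the tool from outside, world axes, zero at the start; "wrist_torque": the same for the moment, N m; "opening": finger opening in m.
Only numpy, scipy, OpenCV 4.12 (cv2) and the standard library are available. Lean on these libraries where they do the work, as an engineer would, in place of code of your own. Each camera call takes 0.05 s, during which the arm holds its last target.

TASK

Fit the coolers: on the large chip of the larger board stack the plain metal plate, then the big finned heat sink, then the big fan; on the chip of the smaller board stack the small heat sink, then the small fan. Set each piece down gently, centred and square on what is under it, and leave the dish of screws where it stands.

Things in the scene. Friction and masses are not known exactly. Their poses are not given: they have to be found in the camera images.
- main_board: Larger green circuit board, 120 x 100 mm, fixed to the table on stand-offs. Its bare grey 36 mm square chip has its flat top 14 mm above the table, the board's upper face is at 10 mm. Origin: on the table right below the chip's centre; x, y along the chip's sides. Board spans -55..65 mm in x, +-50 mm in y; corner components, tops up to 20 mm above the table, lie over 28 mm off the chip's centre in x and y. A blow over 80 N cracks the chip.
- small_board: Smaller green circuit board, 88 x 80 mm, fixed to the table on stand-offs. Its bare grey 26 mm square chip has its flat top 14 mm above the table, the board's upper face is at 10 mm. Origin: on the table right below the chip's centre; x, y along the chip's sides. Board spans -40..48 mm in x, +-40 mm in y; corner components, tops up to 20 mm above the table, lie over 23 mm off the chip's centre in x and y. A blow over 80 N cracks the chip.
- plate: Loose plain flat copper plate (heat spreader), 60 x 60 x 10 mm, about 0.3 kg. Origin: centre of its underside; z up, x and y along its sides. Starts flat on the table; may be placed any quarter turn round.
- big_sink: Loose big aluminium heat sink, 60 x 60 mm, 24 mm high: a 5 mm base with eight upright fins running along its x, their tops level and flat enough to carry the fan. About 0.12 kg; any two opposite sides can be gripped. Origin: centre of its underside; z up, x and y along its sides. Starts flat on the table; may be placed any quarter turn round.
- big_fan: Loose big black square fan, 60 x 60 mm, 20 mm high, with a round 50 mm opening and a hub. About 0.09 kg; any two opposite sides can be gripped. Origin: centre of its underside; z up, x and y along its sides. Starts flat on the table; may be placed any quarter turn round.
- small_sink: Loose small aluminium heat sink, 40 x 40 mm, 18 mm high, six upright fins along its x. About 0.045 kg; any two opposite sides can be gripped. Origin: centre of its underside; z up, x and y along its sides. Starts flat on the table; may be placed any quarter turn round.
- small_fan: Loose small black square fan, 40 x 40 mm, 15 mm high, with a round 31 mm opening and a hub. About 0.035 kg; any two opposite sides can be gripped. Origin: centre of its underside; z up, x and y along its sides. Starts flat on the table; may be placed any quarter turn round.
- screw_dish: Loose round steel dish with screws, 60 mm across the rim, 22 mm high, standing among the loose parts; not to be disturbed. Origin: centre of its underside, z up.
Things that resemble listed ones, but are neither listed nor needed, are in the scene too. Leave any yellow look-alike of the big_sink alone.

How it is judged:
At the end, for the whole second after the job is handed in: Plate, big heat sink, big fan stacked on the large chip; small heat sink, small fan on the small chip. Each lies flat (height 3 mm, tilt 0.1 rad), upright, centre within 8 mm of the centre of what is directly below, square to it within 0.2 rad (any quarter turn), at rest (horizontal distance between plate and main_board below 0.008 m and z of plate in the frame of main_board between 0.011 and 0.017 m and angle between each of plate, big_sink, big_fan, small_sink, small_fan's own z axis and vertical below 0.1 rad and (angle between the x axis of plate and the x axis of main_board, either way round below 0.2 rad or angle between the x axis of plate and the y axis of main_board, either way round below 0.2 rad) and linear speed of each of plate, big_sink, big_fan, small_sink, small_fan below 0.02 m/s and angular speed of each of plate, big_sink, big_fan, small_sink, small_fan below 0.2 rad/s and horizontal distance between big_sink and plate below 0.008 m and z of big_sink in the frame of plate between 0.007 and 0.013 m and (angle between the x axis of big_sink and the x axis of plate, either way round below 0.2 rad or angle between the x axis of big_sink and the y axis of plate, either way round below 0.2 rad) and horizontal distance between big_fan and big_sink below 0.008 m and z of big_fan in the frame of big_sink between 0.021 and 0.027 m and (angle between the x axis of big_fan and the x axis of big_sink, either way round below 0.2 rad or angle between the x axis of big_fan and the y axis of big_sink, either way round below 0.2 rad) and horizontal distance between small_sink and small_board below 0.008 m and z of small_sink in the frame of small_board between 0.011 and 0.017 m and (angle between the x axis of small_sink and the x axis of small_board, either way round below 0.2 rad or angle between the x axis of small_sink and the y axis of small_board, either way round below 0.2 rad) and horizontal distance between small_fan and small_sink below 0.008 m and z of small_fan in the frame of small_sink between 0.015 and 0.021 m and (angle between the x axis of small_fan and the x axis of small_sink, either way round below 0.2 rad or angle between the x axis of small_fan and the y axis of small_sink, either way round below 0.2 rad)); the robot touches nothing.
It fails at once if a blow or press of more than 80 N on the larger board (contact force between main_board and anything else above 80 N).
It fails at once if a blow or press of more than 80 N on the smaller board (contact force between small_board and anything else above 80 N).
It fails at once if the dish of screws is moved by more than 20 mm (distance of screw_dish from where it was at the start of the episode above 0.02 m).
It also fails if it takes over 128 s, if anything falls off the work surface, if the arm or the gripper's body presses on something with over 40 N, if the wrist force passes 120 N, or if a joint passes its speed limit or range.

## Working session

There is one attempt and no reset: what is moved stays moved. The work goes in short steps, Python scripts to look and compute and a tool call to move; the robot and the scene stay as the last step left them, time stands still between calls to the robot, and variables do not carry over. Pictures are saved under pics/ and viewed, and the job is handed in when it is done.

Besides the shell and the picture viewer there is one more tool, called after ">>>" by a JSON object that holds its "method" and its "body". carry_out: Moves the arm, as the interface text tells. Shifts and turns lie within -1 to 1; 1 stands for 20 mm of shift or 0.1 rad of turn. Its arguments: {"type":"object","properties":{"increments":{"type":"array","items":{"type":"array"}},"squeeze":{"type":"number"}},"required":["increments"]}

```bash
ls; mkdir -p pics; python3 - <<'E'
from station import *
import cv2
for n in ("side","top","wrist"):
    im,d=get_image(n); cv2.imwrite(f"pics/{n}0.png",im)
    c=get_calibration(n); print(n,c)
o=get_obs(); print(o)
E
```

```text
pics
side {'fx': 466.6158264657338, 'fy': 466.6158264657338, 'cx': 311.76150948413834, 'cy': 194.54834364773632, 'position': array([ 0.37370685, -0.91306218,  1.02740708]), 'orientation': array([-2.41721247,  0.16107505, -0.0669186 ])}
top {'fx': 379.7048677494801, 'fy': 379.7048677494801, 'cx': 314.73131721938694, 'cy': 195.45273921769626, 'position': array([ 0.39770121, -0.05715325,  1.1598212 ]), 'orientation': array([-2.16103239,  2.17252348, -0.13023946])}
wrist {'fx': 316.7897003106688, 'fy': 316.7897003106688, 'cx': 320.1571856047647, 'cy': 200.37472880478492, 'position': array([0.08276169, 0.62414853, 0.37330153]), 'orientation': array([2.27816276, 1.74433692, 0.28347614])}
{'t': 0.15, 'q': array([ 1.18799346e+00,  5.32275333e-02,  1.61396800e+00, -2.76884831e-05,
        1.47599036e+00, -1.19040610e-01]), 'dq': array([-0.00025987, -0.00367231, -0.00209458, -0.00134689,  0.00100288,
       -0.00141866]), 'effort': array([ 5.93630230e-04, -3.94240737e+01, -3.70723844e+01, -1.31839029e-04,
        4.58335737e-03,  6.43116195e-06]), 'tool_pos': array([0.16289639, 0.60318612, 0.40373771]), 'tool_rot': array([-1.01363019,  1.32389454,  1.01223854]), 'contact_force': array([-0.68956214,  0.55131911, -0.65441517]), 'wrist_torque': array([-0.03916322,  0.03118215,  0.04618706]), 'opening': 0.08534696581046444}
```

View pics/top0.png

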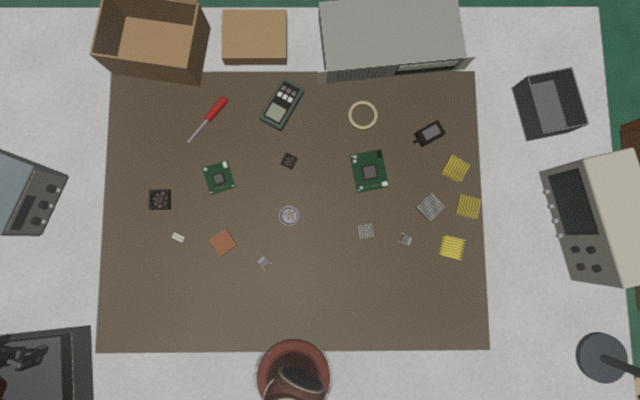

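View pics/side0.png

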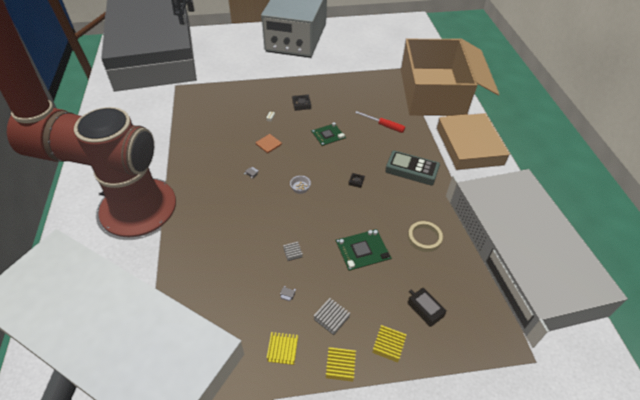

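View pics/wrist0.png

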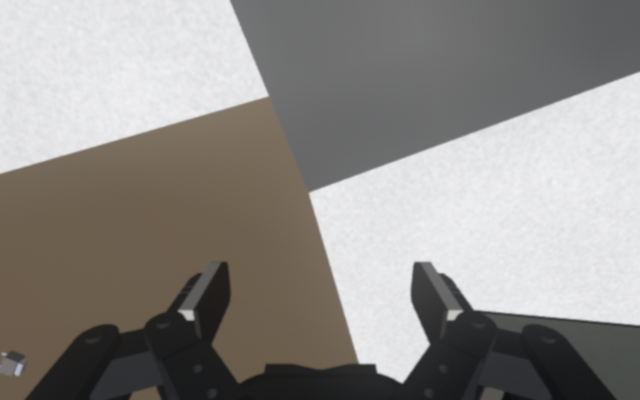

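```bash
cat > h.py <<'E'
from station import *
import numpy as np, cv2
from scipy.spatial.transform import Rotation as R
def ray_pts(cal,uv,z):
    """pixels -> world at plane height z"""
    uv=np.atleast_2d(uv).astype(float)
    d=np.c_[(uv[:,0]-cal['cx'])/cal['fx'],(uv[:,1]-cal['cy'])/cal['fy'],np.ones(len(uv))]
    d=R.from_rotvec(cal['orientation']).apply(d); p=np.array(cal['position'])
    return p+d*((z-p[2])/d[:,2])[:,None]
def cloud(cal,depth,mask):
    v,u=np.nonzero(mask&(depth>0)); z=depth[v,u]
    d=np.c_[(u-cal['cx'])/cal['fx']*z,(v-cal['cy'])/cal['fy']*z,z]
    return R.from_rotvec(cal['orientation']).apply(d)+cal['position']
def rect(cal,mask,z):
    cs,_=cv2.findContours(mask.astype(np.uint8),cv2.RETR_EXTERNAL,cv2.CHAIN_APPROX_NONE)
    c=max(cs,key=cv2.contourArea)[:,0,:]
    P=ray_pts(cal,c,z)[:,:2]
    r=cv2.minAreaRect((P*1000).astype(np.float32))
    return np.array(r[0])/1000,np.array(r[1]),r[2]
E
python3 - <<'E'
from h import *
H=dict(main_board=.010,small_board=.010,plate=.010,big_sink=.024,big_fan=.020,small_sink=.018,small_fan=.015,screw_dish=.022)
for cam in ("top","side"):
  im,d=get_image(cam); cal=get_calibration(cam)
  for n,z in H.items():
    for m in masks_of(cam,n)[:5]:
        c,s,a=rect(cal,m['region'],z); cl=cloud(cal,d,m['region'])
        print(cam,n,round(m['p'],2),np.round(m['centre']),'xy',c.round(4),'size',s.round(0),'ang',round(a,1),'zmed',np.median(cl[:,2]).round(4), cl.mean(0).round(3))
im,d=get_image('top')
cv2.imwrite('pics/topz.png',cv2.resize(im[130:290,130:490],None,fx=2.2,fy=2.2,interpolation=cv2.INTER_CUBIC))
E
```

```text
top main_board 0.84 [370. 171.] xy [ 0.6057 -0.2332] size [128. 106.] ang 9.3 zmed 0.0108 [ 0.604 -0.234  0.011]
top small_board 0.58 [217. 180.] xy [0.5851 0.2292] size [88. 80.] ang 16.5 zmed 0.0111 [0.585 0.23  0.011]
top plate 0.89 [218. 243.] xy [0.3878 0.2132] size [58. 57.] ang 35.1 zmed 0.0104 [0.388 0.214 0.01 ]
top big_sink 0.88 [457. 168.] xy [ 0.6062 -0.4921] size [63. 62.] ang 59.2 zmed 0.0187 [ 0.608 -0.494  0.017]
top big_sink 0.8 [452. 246.] xy [ 0.3709 -0.4705] size [64. 61.] ang 76.2 zmed 0.0105 [ 0.371 -0.474  0.014]
top big_sink 0.78 [468. 207.] xy [ 0.4915 -0.5249] size [69. 66.] ang 73.6 zmed 0.0203 [ 0.491 -0.527  0.018]
top big_sink 0.76 [428. 207.] xy [ 0.4913 -0.4093] size [61. 63.] ang 43.6 zmed 0.0202 [ 0.491 -0.411  0.019]
top big_fan 0.81 [158. 201.] xy [0.5184 0.4015] size [66. 61.] ang 89.7 zmed 0.018 [0.517 0.403 0.016]
top small_sink 0.7 [364. 231.] xy [ 0.4201 -0.2149] size [41. 42.] ang 10.1 zmed 0.0105 [ 0.42  -0.216  0.011]
top small_fan 0.65 [288. 160.] xy [0.6362 0.0136] size [40. 42.] ang 63.8 zmed 0.0135 [0.636 0.014 0.012]
top small_fan 0.33
[... 800 characters left out ...]
8. 62.] ang 76.0 zmed 0.0119 [ 0.37  -0.478  0.013]
side big_sink 0.56 [340. 366.] xy [ 0.493  -0.5336] size [69. 62.] ang 75.0 zmed 0.0199 [ 0.493 -0.532  0.018]
side big_fan 0.77 [304. 103.] xy [0.5174 0.3911] size [60. 83.] ang 2.5 zmed 0.0155 [0.518 0.398 0.014]
side small_sink 0.81 [296. 251.] xy [ 0.4211 -0.2248] size [38. 47.] ang 9.8 zmed 0.0141 [ 0.421 -0.223  0.014]
side small_fan 0.63 [357. 182.] xy [0.6357 0.0064] size [57. 43.] ang 64.7 zmed 0.0114 [0.637 0.01  0.01 ]
side screw_dish 0.77 [297. 184.] xy [0.4661 0.0024] size [71. 56.] ang 82.5 zmed 0.0083 [0.468 0.016 0.01 ]
side screw_dish 0.32 [354. 182.] xy [0.6333 0.0015] size [53. 42.] ang 64.7 zmed 0.012 [0.636 0.011 0.011]
```

View pics/topz.png

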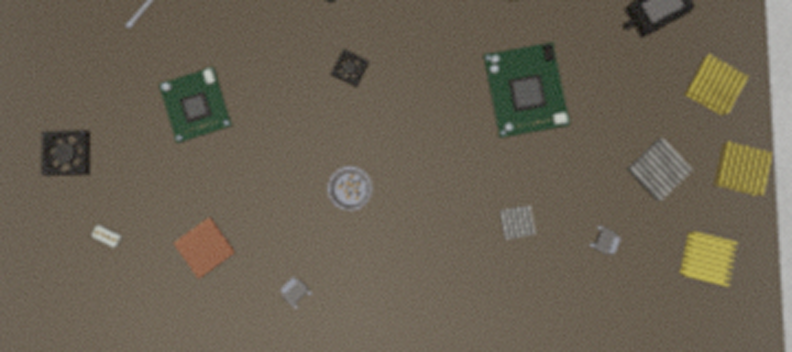

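```bash
cat >> h.py <<'E'
def tool():
    o=get_obs(); Rm=R.from_rotvec(o['tool_rot']); return o,o['tool_pos'],Rm
def jawyaw(Rm):
    z=Rm.apply([0,0,1]); return np.arctan2(z[1],z[0])
def wrap90(a):  # radians -> nearest quarter turn equivalent
    return (a+np.pi/4)%(np.pi/2)-np.pi/4
E
python3 - <<'E'
from h import *
o,p,Rm=tool(); print(Rm.as_matrix().round(3), np.degrees(jawyaw(Rm)))
c=get_calibration('wrist'); Rc=R.from_rotvec(c['orientation'])
print('cam in tool',Rm.inv().apply(c['position']-p).round(4),'axes in tool',(Rm.inv()*Rc).as_matrix().round(3))
for L in (.155,.173):
    q=Rc.inv().apply(p+Rm.apply([L,0,0])-c['position']); print(q, q[0]/q[2]*c['fx']+c['cx'],q[1]/q[2]*c['fy']+c['cy'])
E
```

```text
[[-0.    -0.965  0.261]
 [-0.     0.261  0.965]
 [-1.     0.    -0.   ]] 74.88683439802891
cam in tool [ 0.0304  0.0828 -0.0006] axes in tool [[ 0.    -0.319  0.948]
 [-0.    -0.948 -0.319]
 [ 1.    -0.    -0.   ]]
[0.00064532 0.03874571 0.14446841] 321.57224307877493 285.3361583227765
[0.00064804 0.03300294 0.16152773] 321.4281277129086 265.10039991769
```

>>> {"method": "carry_out", "body": {"increments": [[[0,0,-0.8],[0.56,-1,-0.2],1],[[0,0,-0.8],[0.56,-1,-0.2],1],[[0,0,-0.8],[0.56,-1,-0.2],1],[[0,0,-0.8],[0.56,-1,-0.2],1],[[0,0,-0.8],[0.56,-1,-0.2],1],[[0,0,-0.8],[0.56,-1,-0.2],1],[[0,0,-0.8],[0.56,-1,-0.2],1],[[0,0,-0.8],[0.56,-1,-0.2],1]]}}

```text
t: 1.9
tool_pos: [0.2538, 0.4394, 0.3729]
tool_rot: [-0.504, 1.508, 0.507]
contact_force: [1.1, 0.2, -0.5]
opening: 0.0854
```

>>> {"method": "carry_out", "body": {"increments": [[[0,0,-0.4],[0.6,-1,-0.2],1],[[0,0,0],[0.6,-1,-0.2],1],[[0,0,0],[0.6,-1,-0.2],1],[[0,0,0],[0.6,-1,-0.2],1],[[0,0,0],[0.6,-1,-0.2],1],[[0,0,0],[0.6,-1,-0.2],1],[[0,0,0],[0.6,-1,-0.2],1],[[0,0,0],[0.5,-1,-0.2],1]]}}

```text
t: 2.7
tool_pos: [0.3506, 0.2723, 0.341]
tool_rot: [-0.47, 1.511, 0.474]
contact_force: [-0.4, -0.4, -0.2]
opening: 0.0856
```

```bash
cat >> h.py <<'E'
H=dict(main_board=.010,small_board=.010,plate=.010,big_sink=.024,big_fan=.020,small_sink=.018,small_fan=.015,screw_dish=.022)
def wfind(name,top,pic=None,cam='wrist',near=None,jy=None):
    cal=get_calibration(cam); im,d=get_image(cam)
    o,p,Rm=tool(); jy=jawyaw(Rm)
    ms=masks_of(cam,name)
    for m in ms[:4]:
        c,s,a=rect(cal,m['region'],top); cl=cloud(cal,d,m['region'])
        # top-surface points only
        t=cl[(cl[:,2]>top-.004)&(cl[:,2]<top+.006)]
        rt=cv2.minAreaRect((t[:,:2]*1000).astype(np.float32)) if len(t)>20 else ((0,0),(0,0),0)
        print(name,round(m['p'],2),np.round(m['centre']),'xy',c.round(4),'size',s.round(1),'ang',round(a,1),'| top pts',np.round(np.array(rt[0])/1000,4),np.round(rt[1],1),round(rt[2],1),'z90',np.percentile(cl[:,2],90).round(4) if len(cl) else None)
        dyaw=wrap90(np.radians(a)-jy)
        print('   delta units xy',((c-p[:2])/.02).round(2),'turn units',round(dyaw/.1,2))
    print('tool',p.round(4),'jaw',round(np.degrees(jy),1),'t',o['t'])
    if pic:
        for m in ms[:4]:
            cs,_=cv2.findContours(m['region'].astype(np.uint8),cv2.RETR_EXTERNAL,cv2.CHAIN_APPROX_NONE); cv2.drawContours(im,cs,-1,(0,0,255),1)
        cv2.imwrite(f'pics/{pic}.png',im)
E
python3 -c "
from h import *
wfind('plate',.010,'w1')"
```

```text
plate 0.79 [318. 245.] xy [0.3877 0.213 ] size [59.6 63.5] ang 35.9 | top pts [0.3886 0.2118] [59.7 60.9] 35.9 z90 0.0113
   delta units xy [ 1.82 -2.88] turn units 0.26
tool [0.3513 0.2705 0.3402] jaw 34.5 t 2.75
```

View pics/w1.png

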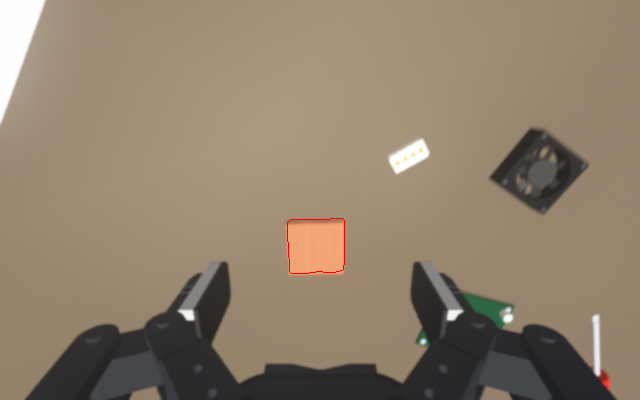

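>>> {"method": "carry_out", "body": {"increments": [[[0,0,0.25],[0.46,-0.73,-1],0.85],[[0,0,0],[0.46,-0.73,-1],0.85],[[0,0,0],[0.46,-0.73,-1],0.85],[[0,0,0],[0.46,-0.73,-1],0.85],[[0,0,0],[0,0,-1],0.85],[[0,0,0],[0,0,-0.8],0.85],[[0,0,0],[0,0,0],0.85]]}}

```text
t: 3.5
tool_pos: [0.3885, 0.2143, 0.2245]
tool_rot: [-0.485, 1.5, 0.495]
contact_force: [-0.0, 0.1, 0.1]
opening: 0.0725
```

```bash
python3 -c "
from h import *
wfind('plate',.010,'w2')
print(get_obs()['tool_pos'],get_obs()['opening'])"
```

```text
plate 0.94 [314. 228.] xy [0.3879 0.2127] size [59.9 61.6] ang 35.7 | top pts [0.3885 0.2118] [60.2 60.8] 35.9 z90 0.0112
   delta units xy [-0.05 -0.09] turn units -0.05
tool [0.3889 0.2145 0.2257] jaw 36.0 t 3.55
[0.38944809 0.21472286 0.2268183 ] 0.07212115667434812
```

View pics/w2.png

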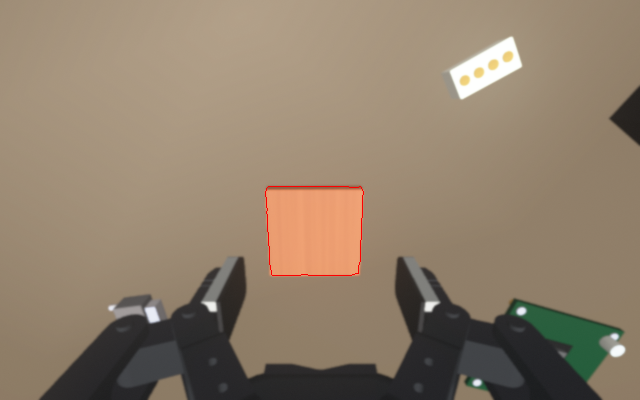

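>>> {"method": "carry_out", "body": {"increments": [[[0,0,0],[-0.04,-0.12,-0.9],0.8],[[0,0,0],[0,0,-0.9],0.8],[[0,0,0],[0,0,-0.5],0.8],[[0,0,0],[0,0,-0.3],0.8],[[0,0,0],[0,0,0],0.8]]}}

```text
t: 4.1
tool_pos: [0.3917, 0.2153, 0.1807]
tool_rot: [-0.486, 1.481, 0.497]
contact_force: [-0.4, 0.1, -0.6]
opening: 0.0684
```

```bash
cat >> h.py <<'E'
def snap(cam,name,crop=None,f=1):
    im,d=get_image(cam)
    if crop: im=im[crop[1]:crop[3],crop[0]:crop[2]]
    cv2.imwrite(f'pics/{name}.png',cv2.resize(im,None,fx=f,fy=f,interpolation=cv2.INTER_CUBIC))
def st():
    o,p,Rm=tool(); x=Rm.apply([1,0,0])
    print('t',round(o['t'],2),'p',p.round(4),'tilt xy',x[:2].round(4),'jaw',np.degrees(jawyaw(Rm)).round(1),'F',o['contact_force'].round(1),'op',round(o['opening'],4),'q6',o['q'][5].round(2))
E
python3 -c "
from h import *
st();snap('wrist','w3');st()"
```

```text
t 4.1 p [0.3917 0.2153 0.1807] tilt xy [0.0286 0.017 ] jaw 36.1 F [-0.4  0.1 -0.6] op 0.0684 q6 -0.3
t 4.15 p [0.392  0.2153 0.1813] tilt xy [0.0297 0.0174] jaw 36.1 F [0.3 0.3 0.3] op 0.0681 q6 -0.3
```

View pics/w3.png

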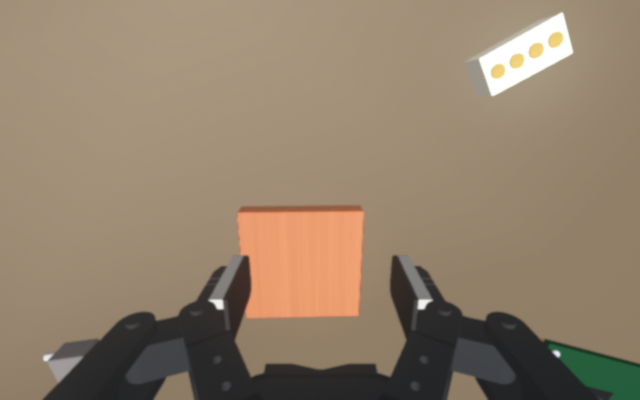

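```bash
python3 -c "
from h import *
o=get_obs();print(o['q'].round(3),o['dq'].round(3));st()
x=R.from_rotvec(o['tool_rot']).apply([1,0,0]); w=np.cross(x,[0,0,-1]); print('turn units to upright',(w/.1).round(2))"
```

```text
[ 0.334 -0.127  2.192  0.008  1.043 -0.3  ] [-0.001 -0.01  -0.006 -0.001  0.001  0.001]
t 4.15 p [0.392  0.2153 0.1813] tilt xy [0.0297 0.0174] jaw 36.1 F [0.3 0.3 0.3] op 0.0681 q6 -0.3
turn units to upright [-0.17  0.3   0.  ]
```

>>> {"method": "carry_out", "body": {"increments": [[[-0.17,0.3,0],[-0.17,-0.17,0],0.8],[[0,0,0],[0,0,0],0.8],[[0,0,0],[0,0,0],0.8]]}}

```text
t: 4.45
tool_pos: [0.3898, 0.2126, 0.1838]
tool_rot: [-0.493, 1.51, 0.494]
contact_force: [-0.4, -0.3, -0.5]
opening: 0.0684
```

```bash
cat >> h.py <<'E'
def up(target=None,yaw=None):
    o,p,Rm=tool(); x=Rm.apply([1,0,0]); w=np.cross(x,[0,0,-1])/.1
    st(); print('upright turn',w.round(2))
    if target is not None: print('shift',((np.array(target)-p[:len(target)])/.02).round(2))
    if yaw is not None: print('yaw turn',round(wrap90(np.radians(yaw)-jawyaw(Rm))/.1,2))
E
python3 -c "
from h import *
up((.3885,.2119,.17),35.9);wfind('plate',.010)"
```

```text
t 4.45 p [0.3898 0.2126 0.1838] tilt xy [0.0037 0.0019] jaw 36.1 F [-0.4 -0.3 -0.5] op 0.0684 q6 -0.3
upright turn [-0.02  0.04  0.  ]
shift [-0.06 -0.03 -0.69]
yaw turn -0.04
plate 0.6 [317. 254.] xy [0.3876 0.2132] size [60.5 63.5] ang 35.9 | top pts [0.3885 0.2118] [60.3 61.1] 36.2 z90 0.0111
   delta units xy [-0.11  0.03] turn units -0.04
tool [0.3898 0.2126 0.1838] jaw 36.1 t 4.5
```

>>> {"method": "carry_out", "body": {"increments": [[[-0.02,0.04,0],[-0.06,-0.03,-0.3],0.8],[[-0.03,0.06,0],[-0.05,-0.03,-0.3],0.8],[[-0.03,0.06,0],[-0.03,-0.02,-0.15],0.8],[[0,0,0],[0,0,0],0.8]]}}

```text
t: 4.95
tool_pos: [0.3871, 0.211, 0.1678]
tool_rot: [-0.496, 1.527, 0.493]
contact_force: [0.1, -0.3, 0.9]
opening: 0.0679
```

```bash

python3 -c "
from h import *
up((.3885,.2119,.17),35.9);snap('wrist','w4')"
```

```text
t 4.95 p [0.3871 0.211  0.1678] tilt xy [-0.0116 -0.0057] jaw 36.1 F [ 0.1 -0.3  0.9] op 0.0679 q6 -0.3
upright turn [ 0.06 -0.12  0.  ]
shift [0.07 0.04 0.11]
yaw turn -0.04
```

View pics/w4.png

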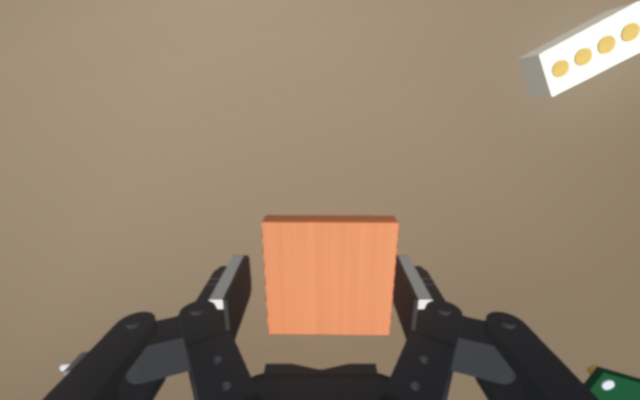

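>>> {"method": "carry_out", "body": {"increments": [[[0.06,-0.12,0],[0.07,0.04,-0.05],0.8],[[0,0,0],[0,0,0],0.8]]}}

```text
t: 5.2
tool_pos: [0.3885, 0.2118, 0.1666]
tool_rot: [-0.494, 1.513, 0.494]
contact_force: [0.2, -0.4, -0.1]
opening: 0.0682
```

```bash

python3 -c "
from h import *
up((.3885,.2119,.166),35.9);snap('wrist','w5')"
```

```text
t 5.2 p [0.3885 0.2118 0.1666] tilt xy [0.0004 0.0002] jaw 36.1 F [ 0.2 -0.4 -0.1] op 0.0682 q6 -0.3
upright turn [-0.  0.  0.]
shift [ 0.    0.   -0.03]
yaw turn -0.04
```

View pics/w5.png

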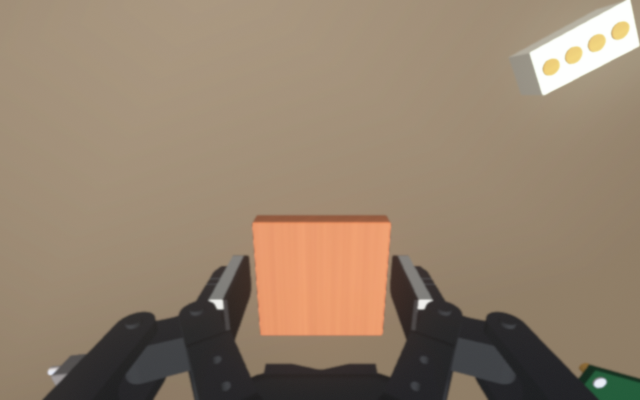

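>>> {"method": "carry_out", "body": {"increments": [[[0,0,0],[0,0,0],0.6],[[0,0,0],[0,0,0],0.55],[[0,0,0],[0,0,0],0.5],[[0,0,0],[0,0,0],0.5]], "squeeze": 60}}

```text
t: 5.65
tool_pos: [0.3896, 0.2122, 0.1689]
tool_rot: [-0.494, 1.512, 0.494]
contact_force: [-0.2, 0.1, -0.6]
opening: 0.0584
```

>>> {"method": "carry_out", "body": {"increments": [[[0,0,0],[0,0,0.4],0.5],[[0,0,0],[0,0,0.8],0.5],[[0,0,0],[0,0,1],0.5],[[0,0,0],[0,0,0],0.5]]}}

```text
t: 6.05
tool_pos: [0.3876, 0.2116, 0.2125]
tool_rot: [-0.494, 1.518, 0.494]
contact_force: [0.4, 1.0, -2.6]
opening: 0.0586
```

```bash

python3 -c "
from h import *
up();snap('wrist','w6')"
```

```text
t 6.05 p [0.3876 0.2116 0.2125] tilt xy [-0.0043 -0.0014] jaw 36.1 F [ 0.4  1.  -2.6] op 0.0586 q6 -0.3
upright turn [ 0.01 -0.04  0.  ]
```

View pics/w6.png

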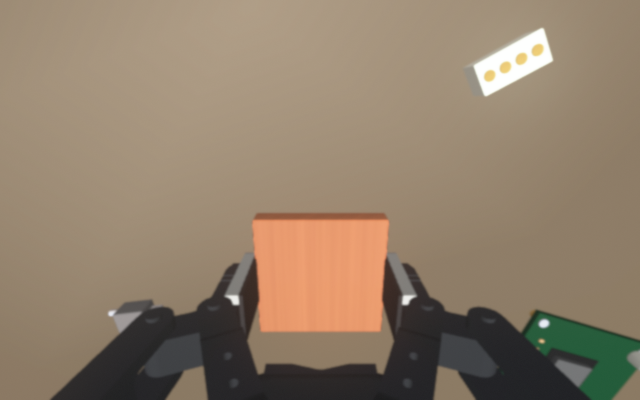

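>>> {"method": "carry_out", "body": {"increments": [[[0,0,-0.3],[0.56,-0.95,0.4],0.5],[[0,0,-0.3],[0.56,-0.95,0.4],0.5],[[0,0,-0.3],[0.56,-0.95,0.4],0.5],[[0,0,-0.3],[0.56,-0.95,0.4],0.5],[[0,0,-0.3],[0.56,-0.95,0.4],0.5],[[0,0,-0.3],[0.56,-0.95,0.4],0.5],[[0,0,-0.3],[0.56,-0.95,0.4],0.5],[[0,0,-0.3],[0.56,-0.95,0.4],0.5]]}}

```text
t: 6.9
tool_pos: [0.4723, 0.0544, 0.2642]
tool_rot: [-0.3, 1.578, 0.309]
contact_force: [-0.3, -1.1, -2.5]
opening: 0.0583
```

>>> {"method": "carry_out", "body": {"increments": [[[0,0,-0.3],[0.58,-0.95,0.2],0.5],[[0,0,-0.3],[0.58,-0.95,0.2],0.5],[[0,0,-0.3],[0.58,-0.95,0.1],0.5],[[0,0,-0.3],[0.58,-0.95,0],0.5],[[0,0,-0.3],[0.58,-0.95,0],0.5],[[0,0,-0.3],[0.58,-0.95,0],0.5],[[0,0,-0.2],[0.58,-0.95,0],0.5],[[0,0,0],[0.5,-0.5,0],0.5]]}}

```text
t: 7.7
tool_pos: [0.5631, -0.0956, 0.2622]
tool_rot: [-0.126, 1.61, 0.15]
contact_force: [-0.3, -0.2, -2.5]
opening: 0.0583
```

```bash

python3 -c "
from h import *
up();wfind('main_board',.010,'w7')"
```

```text
t 7.7 p [ 0.5631 -0.0956  0.2622] tilt xy [-0.0445  0.0111] jaw 10.1 F [-0.3 -0.2 -2.5] op 0.0583 q6 -0.47
upright turn [-0.11 -0.44 -0.  ]
main_board 0.94 [338. 348.] xy [ 0.5874 -0.2116] size [93.2 56.9] ang 8.8 | top pts [ 0.587  -0.2115] [93.  55.3] 7.0 z90 0.0145
   delta units xy [ 1.17 -5.76] turn units -0.21
tool [ 0.5641 -0.0965  0.2623] jaw 10.0 t 7.75
```

View pics/w7.png

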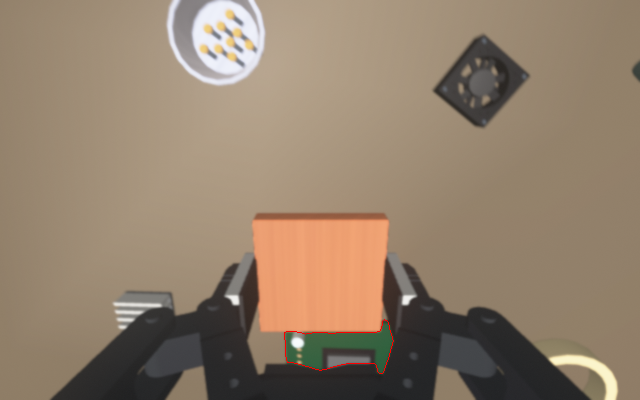

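>>> {"method": "carry_out", "body": {"increments": [[[-0.1,-0.4,0],[0.24,-0.95,0.1],0.5],[[0,0,0],[0.24,-0.95,0.1],0.5],[[0,0,0],[0.24,-0.95,0.1],0.5],[[0,0,0],[0.24,-0.95,0.1],0.5],[[0,0,0],[0.24,-0.95,0.1],0.5],[[0,0,0],[0.24,-0.95,0.1],0.5],[[0,0,0],[0.24,-0.95,0.1],0.5],[[0,0,0],[0.24,-0.95,0.1],0.5]]}}

```text
t: 8.6
tool_pos: [0.6024, -0.2537, 0.2764]
tool_rot: [-0.136, 1.577, 0.147]
contact_force: [0.2, -0.0, -2.2]
opening: 0.0582
```

>>> {"method": "carry_out", "body": {"increments": [[[0,0,0],[0.24,-0.95,0.1],0.5],[[0,0,0],[0.24,-0.95,0],0.5],[[0,0,0],[0.24,-0.95,0],0.5],[[0,0,0],[0.24,-0.95,0],0.5],[[0,0,0],[0,0,0],0.5]]}}

```text
t: 9.1
tool_pos: [0.6228, -0.3418, 0.2795]
tool_rot: [-0.134, 1.576, 0.142]
contact_force: [-0.0, -0.5, -2.6]
opening: 0.0582
```

```bash

python3 -c "
from h import *
up();wfind('main_board',.010,'w8')"
```

```text
t 9.1 p [ 0.6228 -0.3418  0.2795] tilt xy [-0.0097  0.0047] jaw 10.1 F [-0.  -0.5 -2.6] op 0.0582 q6 -0.78
upright turn [-0.05 -0.1  -0.  ]
main_board 0.79 [328.  62.] xy [ 0.6069 -0.2423] size [120.2  82.7] ang 10.0 | top pts [ 0.6068 -0.2421] [120.5  83.2] 10.0 z90 0.0146
   delta units xy [-0.79  4.92] turn units -0.01
tool [ 0.6227 -0.3408  0.2793] jaw 10.1 t 9.15
```

View pics/w8.png

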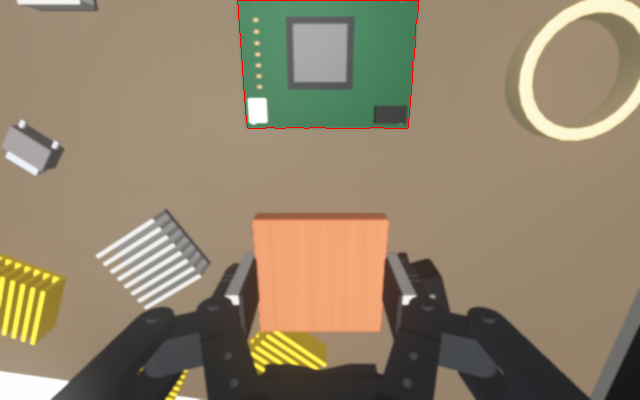

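```bash
cat >> h.py <<'E'
def chip(cam,box,zs=.014,thr=None,pic=None,side=36):
    cal=get_calibration(cam); im,d=get_image(cam); x0,y0,x1,y1=box
    hsv=cv2.cvtColor(im,cv2.COLOR_BGR2HSV); v=hsv[...,2]; s=hsv[...,1]
    m=np.zeros(v.shape,np.uint8); m[y0:y1,x0:x1]=((s<60))[y0:y1,x0:x1]&(v>(thr or 0))[y0:y1,x0:x1]
    cs,_=cv2.findContours(m,cv2.RETR_EXTERNAL,cv2.CHAIN_APPROX_NONE)
    for c in sorted(cs,key=cv2.contourArea)[-2:]:
        P=ray_pts(cal,c[:,0,:],zs)[:,:2]; r=cv2.minAreaRect((P*1000).astype(np.float32))
        mm=np.zeros_like(m); cv2.drawContours(mm,[c],-1,1,-1); cl=cloud(cal,d,mm>0)
        print('chip xy',np.round(np.array(r[0])/1000,4),np.round(r[1],1),round(r[2],1),'z',np.median(cl[:,2]).round(4),'bbox',cv2.boundingRect(c))
E
python3 -c "
from h import *
for t in (0,100,130): chip('wrist',(270,5,370,100),thr=t)
up()"
```

```text
chip xy [ 0.6002 -0.2347] [45.  44.3] 10.1 z 0.0138 bbox (286, 21, 68, 72)
chip xy [ 0.5999 -0.2351] [44.4 44.5] 10.1 z 0.011 bbox (286, 23, 68, 72)
chip xy [ 0.5997 -0.2343] [38.9 38.1] 10.1 z 0.0143 bbox (290, 27, 59, 62)
chip xy [ 0.6002 -0.2348] [36.4 35.8] 10.1 z 0.0144 bbox (293, 31, 55, 58)
t 9.35 p [ 0.6226 -0.3379  0.279 ] tilt xy [-0.011   0.0067] jaw 10.2 F [-0.3 -0.5 -1.9] op 0.0587 q6 -0.78
upright turn [-0.07 -0.11 -0.  ]
```

>>> {"method": "carry_out", "body": {"increments": [[[-0.07,-0.11,0],[-0.19,0.86,-0.4],0.5],[[0,0,0],[-0.19,0.86,-0.4],0.5],[[0,0,0],[-0.19,0.86,-0.4],0.5],[[0,0,0],[-0.19,0.86,-0.4],0.5],[[0,0,0],[-0.19,0.86,-0.4],0.5],[[0,0,0],[-0.19,0.86,-0.4],0.5],[[0,0,0],[0,0,-0.3],0.5],[[0,0,0],[0,0,0],0.5]]}}

```text
t: 10.15
tool_pos: [0.5981, -0.2255, 0.2247]
tool_rot: [-0.147, 1.565, 0.145]
contact_force: [0.6, -0.3, -2.7]
opening: 0.0584
```

```bash

python3 -c "
from h import *
up((.6,-.2347,.183),10.1)"
```

```text
t 10.15 p [ 0.5981 -0.2255  0.2247] tilt xy [ 0.0012 -0.0006] jaw 10.7 F [ 0.6 -0.3 -2.7] op 0.0584 q6 -0.66
upright turn [0.01 0.01 0.  ]
shift [ 0.1  -0.46 -2.08]
yaw turn -0.1
```

>>> {"method": "carry_out", "body": {"increments": [[[0,0,-0.1],[0.1,-0.4,-0.5],0.5],[[0,0,0],[0,0,-0.5],0.5],[[0,0,0],[0,0,-0.2],0.5],[[0,0,0],[0,0,0],0.5],[[0,0,0],[0,0,0],0.5]]}}

```text
t: 10.65
tool_pos: [0.6009, -0.2366, 0.1995]
tool_rot: [-0.138, 1.564, 0.134]
contact_force: [-1.4, 0.3, -2.1]
opening: 0.0584
```

```bash

python3 -c "
from h import *
up((.6,-.2347,.183),10.1);snap('wrist','w9')
up((.6,-.2347,.183),10.1);"
```

```text
t 10.65 p [ 0.6009 -0.2366  0.1995] tilt xy [ 0.003  -0.0023] jaw 9.9 F [-1.4  0.3 -2.1] op 0.0584 q6 -0.66
upright turn [0.02 0.03 0.  ]
shift [-0.05  0.1  -0.83]
yaw turn 0.03
t 10.7 p [ 0.6009 -0.2366  0.1996] tilt xy [ 0.003  -0.0024] jaw 9.9 F [-0.8  0.6 -2.7] op 0.0581 q6 -0.66
upright turn [0.02 0.03 0.  ]
shift [-0.05  0.09 -0.83]
yaw turn 0.03
```

View pics/w9.png

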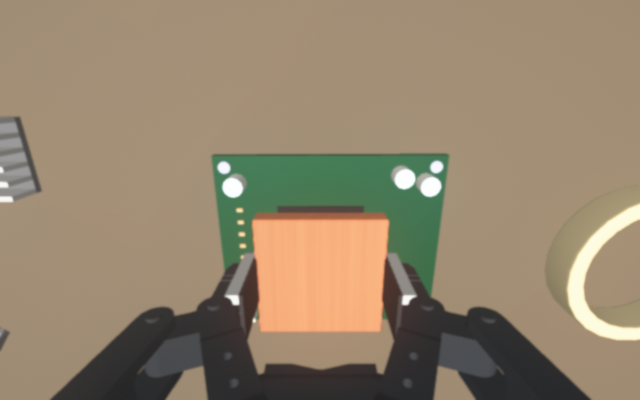

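>>> {"method": "carry_out", "body": {"increments": [[[0.02,0.03,0.03],[-0.05,0.09,-0.25],0.5],[[0,0,0],[0,0,-0.2],0.5],[[0,0,0],[0,0,-0.1],0.5],[[0,0,0],[0,0,0],0.5]]}}

```text
t: 11.1
tool_pos: [0.6001, -0.2347, 0.1885]
tool_rot: [-0.139, 1.565, 0.138]
contact_force: [0.5, 0.3, -2.0]
opening: 0.0582
```

```bash

python3 -c "
from h import *
up((.6,-.2347,.183),10.1)"
```

```text
t 11.1 p [ 0.6001 -0.2347  0.1885] tilt xy [ 0.001  -0.0008] jaw 10.1 F [ 0.5  0.3 -2. ] op 0.0582 q6 -0.66
upright turn [0.01 0.01 0.  ]
shift [-0.    0.   -0.27]
yaw turn -0.0
```

>>> {"method": "carry_out", "body": {"increments": [[[0.01,0.01,0],[0,0,-0.12],0.5],[[0,0,0],[0,0,-0.08],0.5],[[0,0,0],[0,0,0],0.5]]}}

```text
t: 11.4
tool_pos: [0.6002, -0.2346, 0.1843]
tool_rot: [-0.139, 1.566, 0.139]
contact_force: [0.2, 0.7, -2.1]
opening: 0.0582
```

>>> {"method": "carry_out", "body": {"increments": [[[0,0,0],[0,0,-0.08],0.5],[[0,0,0],[0,0,0],0.5]]}}

```text
t: 11.6
tool_pos: [0.6004, -0.2348, 0.1831]
tool_rot: [-0.139, 1.565, 0.138]
contact_force: [0.4, -0.1, -2.3]
opening: 0.0582
```

>>> {"method": "carry_out", "body": {"increments": [[[0,0,0],[0,0,-0.08],0.5],[[0,0,0],[0,0,0],0.5]]}}

```text
t: 11.8
tool_pos: [0.6009, -0.235, 0.1833]
tool_rot: [-0.139, 1.565, 0.138]
contact_force: [-0.0, -0.0, -3.6]
opening: 0.0584
```

>>> {"method": "carry_out", "body": {"increments": [[[0,0,0],[0,0,-0.07],0.5],[[0,0,0],[0,0,0],0.5]]}}

```text
t: 12.0
tool_pos: [0.6012, -0.2352, 0.1829]
tool_rot: [-0.14, 1.564, 0.138]
contact_force: [-0.6, -0.1, -1.4]
opening: 0.0582
```

>>> {"method": "carry_out", "body": {"increments": [[[0,0,0],[-0.03,0.02,-0.1],0.5],[[0,0,0],[0,0,-0.1],0.5]]}}

```text
t: 12.2
tool_pos: [0.6015, -0.2352, 0.1828]
tool_rot: [-0.14, 1.565, 0.138]
contact_force: [-7.0, 3.2, 12.2]
opening: 0.0581
```

```bash

python3 -c "
from h import *
up((.6,-.2347,.183),10.1)
snap('side','s1',(280,190,440,290),4)"
```

```text
t 12.2 p [ 0.6015 -0.2352  0.1828] tilt xy [ 0.0017 -0.0013] jaw 10.2 F [-7.   3.2 12.2] op 0.0581 q6 -0.66
upright turn [0.01 0.02 0.  ]
shift [-0.08  0.03  0.01]
yaw turn -0.01
```

View pics/s1.png

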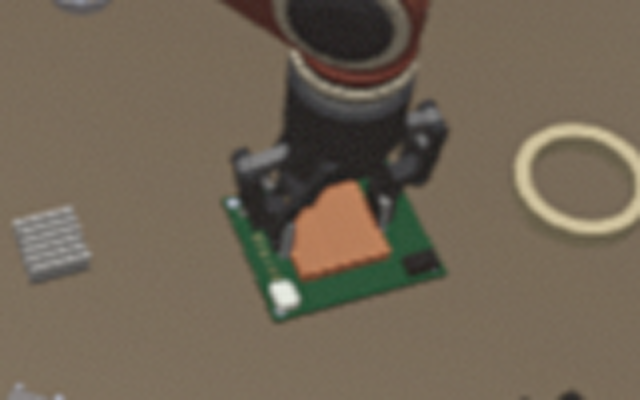

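>>> {"method": "carry_out", "body": {"increments": [[[0,0,0],[0,0,0],0.78],[[0,0,0],[0,0,0],0.82],[[0,0,0],[0,0,0.2],0.85],[[0,0,0],[0,0,0.6],0.9],[[0,0,0],[0,0,1],1],[[0,0,0],[0,0,1],1],[[0,0,0],[0,0,1],1],[[0,0,0],[0,0,0],1]]}}

```text
t: 13.05
tool_pos: [0.6018, -0.2355, 0.2642]
tool_rot: [-0.142, 1.562, 0.136]
contact_force: [0.3, -0.5, 0.0]
opening: 0.0855
```

```bash

python3 -c "
from h import *
up();wfind('plate',.024,'w10');up()"
```

```text
t 13.05 p [ 0.6018 -0.2355  0.2642] tilt xy [ 0.005 -0.003] jaw 10.1 F [ 0.3 -0.5  0. ] op 0.0855 q6 -0.66
upright turn [0.03 0.05 0.  ]
plate 0.97 [319. 211.] xy [ 0.6011 -0.2349] size [59.9 61.4] ang 10.1 | top pts [ 0.6013 -0.236 ] [60.  61.1] 10.1 z90 0.0252
   delta units xy [-0.01  0.01] turn units -0.02
tool [ 0.6013 -0.2352  0.2624] jaw 10.1 t 13.1
t 13.15 p [ 0.6008 -0.2349  0.2606] tilt xy [ 0.0001 -0.0004] jaw 10.1 F [-0.6 -0.1 -0.2] op 0.0854 q6 -0.66
upright turn [0. 0. 0.]
```

View pics/w10.png

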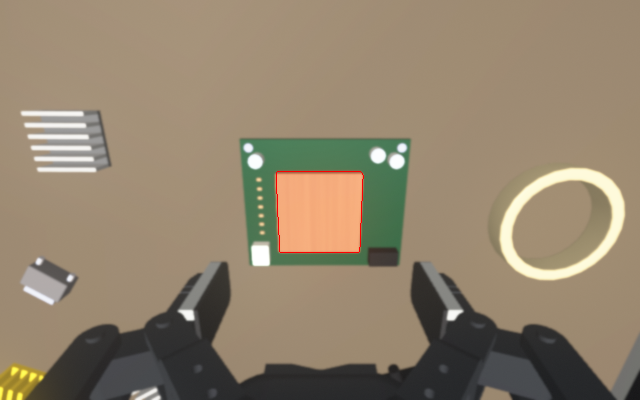

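>>> {"method": "carry_out", "body": {"increments": [[[0,0,0.7],[-0.6,-0.97,0.3],1],[[0,0,0.7],[-0.6,-0.97,0.3],1],[[0,0,0.7],[-0.6,-0.97,0.3],1],[[0,0,0.7],[-0.6,-0.97,0.2],1],[[0,0,0.7],[-0.6,-0.97,0.2],1],[[0,0,0.7],[-0.6,-0.97,0.2],1],[[0,0,0.7],[-0.6,-0.97,0],1],[[0,0,0.7],[-0.6,-0.97,0],1]]}}

```text
t: 13.95
tool_pos: [0.4986, -0.3901, 0.2766]
tool_rot: [-0.587, 1.502, 0.612]
contact_force: [-0.4, -0.1, 0.9]
opening: 0.086
```

>>> {"method": "carry_out", "body": {"increments": [[[0,0,0.2],[-0.6,-0.9,0],1],[[0,0,0],[0,0,0],1]]}}

```text
t: 14.15
tool_pos: [0.484, -0.41, 0.2729]
tool_rot: [-0.599, 1.5, 0.63]
contact_force: [0.9, 0.4, 0.2]
opening: 0.0855
```

```bash

python3 -c "
from h import *
up();wfind('big_sink',.024,'w11');up()"
```

```text
t 14.15 p [ 0.484  -0.41    0.2729] tilt xy [-0.024   0.0114] jaw 44.9 F [0.9 0.4 0.2] op 0.0855 q6 -1.6
upright turn [-0.11 -0.24 -0.  ]
big_sink 0.94 [247. 319.] xy [ 0.491  -0.5215] size [69.5 67.8] ang 75.4 | top pts [ 0.493 -0.528] [59.1 60.9] 74.8 z90 0.0248
   delta units xy [ 0.33 -5.62] turn units 5.31
big_sink 0.87 [328. 226.] xy [ 0.4901 -0.4121] size [59.4 66.1] ang 42.2 | top pts [ 0.4919 -0.4141] [59.6 60.9] 41.9 z90 0.0249
   delta units xy [ 0.28 -0.16] turn units -0.49
big_sink 0.79 [350. 350.] xy [ 0.5893 -0.485 ] size [61.5 50.6] ang 58.5 | top pts [ 0.597  -0.4901] [60.  32.3] 59.8 z90 0.0245
   delta units xy [ 5.24 -3.8 ] turn units 2.36
big_sink 0.68 [155. 166.] xy [ 0.3709 -0.4714] size [70.3 60.8] ang 75.9 | top pts [ 0.3696 -0.4761] [61.2 60.3] 75.7 z90 0.0248
   delta units xy [-5.68 -3.12] turn units 5.41
tool [ 0.4844 -0.409   0.2725] jaw 45.0 t 14.2
t 14.25 p [ 0.485  -0.4083  0.2728] tilt xy [-0.0237  0.0125] jaw 45.0 F [ 0.7 -0.7 -0.3] op 0.0855 q6 -1.6
upright turn [-0.13 -0.24 -0.  ]
```

View pics/w11.png

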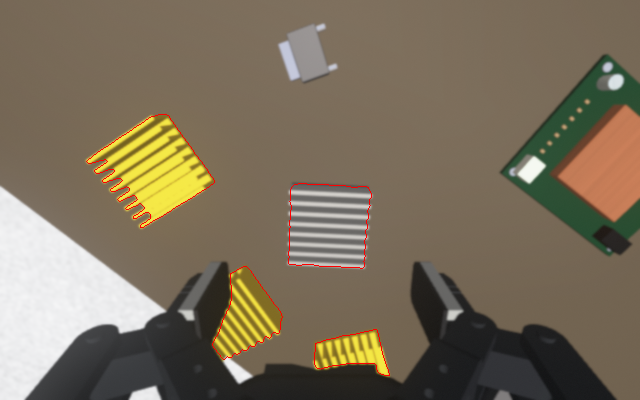

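>>> {"method": "carry_out", "body": {"increments": [[[-0.13,-0.24,-0.5],[0.33,-0.26,-0.5],0.85],[[0,0,0],[0,0,-1],0.85],[[0,0,0],[0,0,-1],0.85],[[0,0,0],[0,0,-0.8],0.85],[[0,0,0],[0,0,-0.4],0.85],[[0,0,0],[0,0,0],0.82],[[0,0,0],[0,0,0],0.82]]}}

```text
t: 14.95
tool_pos: [0.4948, -0.4081, 0.1938]
tool_rot: [-0.575, 1.491, 0.579]
contact_force: [-0.4, 0.3, -0.0]
opening: 0.0701
```

```bash

python3 -c "
from h import *
up((.4915,-.4135,.167),42);wfind('big_sink',.024,'w12');up((.4915,-.4135,.167),42)"
```

```text
t 14.95 p [ 0.4948 -0.4081  0.1938] tilt xy [0.0008 0.0035] jaw 42.3 F [-0.4  0.3 -0. ] op 0.0701 q6 -1.55
upright turn [-0.04  0.01  0.  ]
shift [-0.16 -0.27 -1.34]
yaw turn -0.05
big_sink 0.82 [178. 387.] xy [ 0.4818 -0.524 ] size [22.9 19.7] ang 42.0 | top pts [ 0.4846 -0.5266] [25.9 20.2] 64.8 z90 0.0248
   delta units xy [-0.65 -5.79] turn units -0.04
big_sink 0.72 [ 49. 192.] xy [ 0.3719 -0.4689] size [77.  61.4] ang 75.1 | top pts [ 0.3695 -0.476 ] [62.2 60.3] 75.6 z90 0.0246
   delta units xy [-6.14 -3.04] turn units 5.74
big_sink 0.64 [307. 261.] xy [ 0.4895 -0.4116] size [60.  68.2] ang 42.4 | top pts [ 0.4918 -0.4143] [60.1 61.4] 42.3 z90 0.0248
   delta units xy [-0.26 -0.17] turn units 0.02
tool [ 0.4948 -0.4081  0.1939] jaw 42.3 t 15.0
t 15.05 p [ 0.4948 -0.4084  0.1943] tilt xy [0.0015 0.0028] jaw 42.3 F [ 0.1 -0.2  0.6] op 0.0703 q6 -1.55
upright turn [-0.03  0.01  0.  ]
shift [-0.16 -0.26 -1.37]
yaw turn -0.05
```

View pics/w12.png

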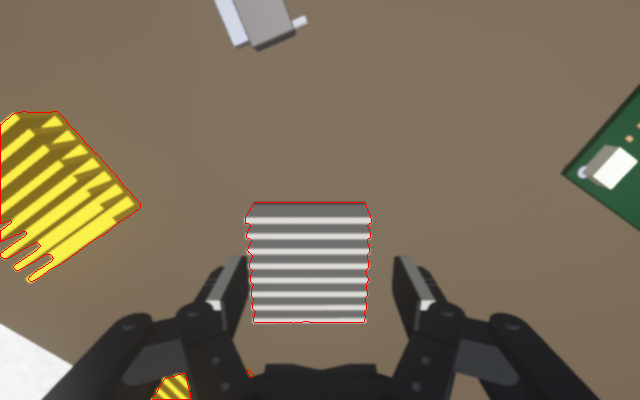

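>>> {"method": "carry_out", "body": {"increments": [[[-0.03,0.01,0],[-0.16,-0.29,-0.4],0.82],[[0,0,0],[0,0,-0.4],0.82],[[0,0,0],[0,0,-0.2],0.82],[[0,0,0],[0,0,0],0.8],[[0,0,0],[0,0,0],0.8]]}}

```text
t: 15.55
tool_pos: [0.4917, -0.4159, 0.175]
tool_rot: [-0.58, 1.491, 0.573]
contact_force: [-0.1, -0.7, -0.1]
opening: 0.0685
```

```bash

python3 -c "
from h import *
up((.4917,-.4143,.167),42.2);"
```

```text
t 15.55 p [ 0.4917 -0.4159  0.175 ] tilt xy [ 0.0032 -0.0035] jaw 42.2 F [-0.1 -0.7 -0.1] op 0.0685 q6 -1.55
upright turn [0.04 0.03 0.  ]
shift [ 0.    0.08 -0.4 ]
yaw turn -0.0
```

>>> {"method": "carry_out", "body": {"increments": [[[0.04,0.03,0],[0,0.07,-0.2],0.8],[[0,0,0],[0,0,-0.15],0.8],[[0,0,0],[0,0,0],0.8]]}}

```text
t: 15.85
tool_pos: [0.4918, -0.4143, 0.1677]
tool_rot: [-0.576, 1.492, 0.577]
contact_force: [-0.1, 0.2, 0.2]
opening: 0.0685
```

```bash

python3 -c "
from h import *
up((.4917,-.4143,.167),42.2);snap('wrist','w13')"
```

```text
t 15.85 p [ 0.4918 -0.4143  0.1677] tilt xy [0.0002 0.0005] jaw 42.2 F [-0.1  0.2  0.2] op 0.0685 q6 -1.55
upright turn [-0.  0.  0.]
shift [-0.    0.   -0.04]
yaw turn -0.0
```

View pics/w13.png

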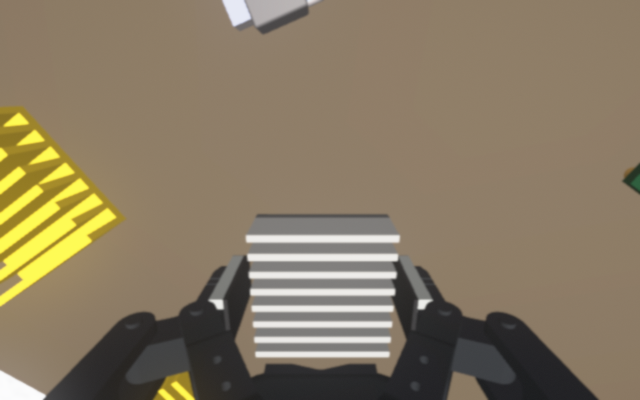

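Centred on the grey sink; grip and lift.

>>> {"method": "carry_out", "body": {"increments": [[[0,0,0],[0,0,0],0.6],[[0,0,0],[0,0,0],0.55],[[0,0,0],[0,0,0],0.5],[[0,0,0],[0,0,0],0.5]], "squeeze": 40}}

```text
t: 16.3
tool_pos: [0.4921, -0.4146, 0.1689]
tool_rot: [-0.577, 1.492, 0.576]
contact_force: [-0.4, 0.3, -1.9]
opening: 0.0591
```

>>> {"method": "carry_out", "body": {"increments": [[[0,0,0],[0,0,0.4],0.5],[[0,0,0],[0,0,0.8],0.5],[[0,0,0],[0,0,1],0.5],[[0,0,0],[0,0,0],0.5]]}}

```text
t: 16.7
tool_pos: [0.4918, -0.4142, 0.2156]
tool_rot: [-0.576, 1.493, 0.577]
contact_force: [0.3, -0.4, -0.9]
opening: 0.0592
```

```bash

python3 -c "
from h import *
up((.6012,-.2355),10.1);snap('wrist','w14')"
```

```text
t 16.7 p [ 0.4918 -0.4142  0.2156] tilt xy [-0.0002  0.0006] jaw 42.2 F [ 0.3 -0.4 -0.9] op 0.0592 q6 -1.55
upright turn [-0.01 -0.   -0.  ]
shift [5.47 8.94]
yaw turn -5.61
```

View pics/w14.png

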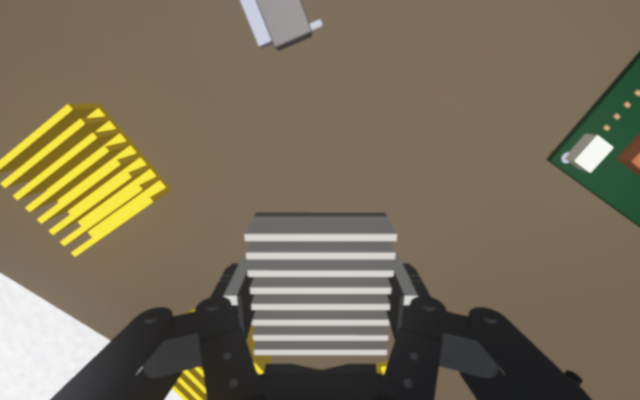

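>>> {"method": "carry_out", "body": {"increments": [[[0,0,-0.7],[0.6,0.98,0.5],0.5],[[0,0,-0.7],[0.6,0.98,0.5],0.5],[[0,0,-0.7],[0.6,0.98,0.3],0.5],[[0,0,-0.7],[0.6,0.98,0],0.5],[[0,0,-0.7],[0.6,0.98,0],0.5],[[0,0,-0.7],[0.6,0.98,0],0.5],[[0,0,-0.7],[0.6,0.98,0],0.5],[[0,0,-0.7],[0.6,0.98,0],0.5]]}}

```text
t: 17.55
tool_pos: [0.5869, -0.2525, 0.2369]
tool_rot: [-0.111, 1.571, 0.122]
contact_force: [0.8, 0.2, 0.1]
opening: 0.0591
```

>>> {"method": "carry_out", "body": {"increments": [[[0,0,0],[0.5,0.7,0],0.5],[[0,0,0],[0,0,0],0.5],[[0,0,0],[0,0,0],0.5]]}}

```text
t: 17.85
tool_pos: [0.5975, -0.235, 0.2347]
tool_rot: [-0.111, 1.574, 0.126]
contact_force: [0.1, 0.5, -1.5]
opening: 0.0593
```

```bash

python3 -c "
from h import *
up((.6012,-.2355,.193),10.1)"
```

```text
t 17.85 p [ 0.5975 -0.235   0.2347] tilt xy [-0.0071  0.009 ] jaw 8.7 F [ 0.1  0.5 -1.5] op 0.0593 q6 -0.64
upright turn [-0.09 -0.07 -0.  ]
shift [ 0.19 -0.03 -2.08]
yaw turn 0.25
```

>>> {"method": "carry_out", "body": {"increments": [[[-0.09,-0.07,0.25],[0.19,-0.03,-0.3],0.5],[[0,0,0],[0,0,-0.5],0.5],[[0,0,0],[0,0,-0.3],0.5],[[0,0,0],[0,0,0],0.5],[[0,0,0],[0,0,0],0.5]]}}

```text
t: 18.35
tool_pos: [0.5996, -0.238, 0.2089]
tool_rot: [-0.138, 1.569, 0.138]
contact_force: [0.0, 0.8, -1.4]
opening: 0.059
```

```bash

python3 -c "
from h import *
up((.6012,-.2355,.193),10.1)
snap('wrist','w15')"
```

```text
t 18.35 p [ 0.5996 -0.238   0.2089] tilt xy [-0.0026 -0.0002] jaw 10.0 F [ 0.   0.8 -1.4] op 0.059 q6 -0.67
upright turn [ 0.   -0.03  0.  ]
shift [ 0.08  0.13 -0.79]
yaw turn 0.01
```

View pics/w15.png

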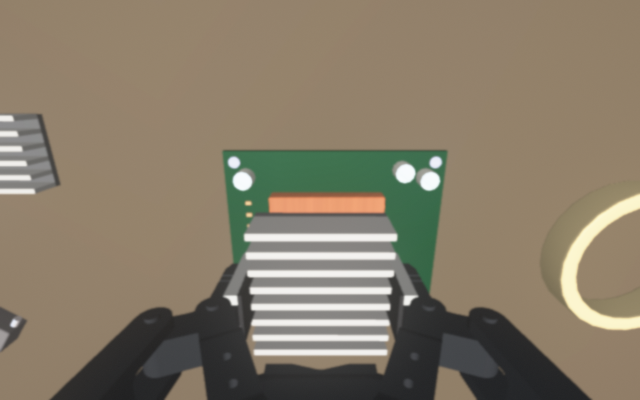

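>>> {"method": "carry_out", "body": {"increments": [[[0,-0.03,0],[0.08,0.13,-0.25],0.5],[[0,0,0],[0,0,-0.2],0.5],[[0,0,0],[0,0,-0.1],0.5],[[0,0,0],[0,0,0],0.5]]}}

```text
t: 18.8
tool_pos: [0.6014, -0.2353, 0.1976]
tool_rot: [-0.138, 1.565, 0.137]
contact_force: [0.6, 0.0, -0.5]
opening: 0.0587
```

```bash

python3 -c "
from h import *
up((.6012,-.2355,.193),10.1)"
```

```text
t 18.8 p [ 0.6014 -0.2353  0.1976] tilt xy [ 0.0017 -0.0007] jaw 10.0 F [ 0.6  0.  -0.5] op 0.0587 q6 -0.66
upright turn [0.01 0.02 0.  ]
shift [-0.01 -0.01 -0.23]
yaw turn 0.01
```

>>> {"method": "carry_out", "body": {"increments": [[[0.01,0.02,0],[0,0,-0.12],0.5],[[0,0,0],[0,0,-0.08],0.5],[[0,0,0],[0,0,0],0.5]]}}

```text
t: 19.1
tool_pos: [0.6016, -0.2353, 0.1936]
tool_rot: [-0.138, 1.566, 0.138]
contact_force: [0.2, 0.8, -1.1]
opening: 0.0588
```

>>> {"method": "carry_out", "body": {"increments": [[[0,0,0],[0,0,-0.08],0.5],[[0,0,0],[0,0,-0.04],0.5]]}}

```text
t: 19.3
tool_pos: [0.602, -0.2355, 0.1926]
tool_rot: [-0.138, 1.566, 0.138]
contact_force: [-3.4, 1.8, 4.5]
opening: 0.0595
```

>>> {"method": "carry_out", "body": {"increments": [[[0,0,0],[0,0,-0.08],0.5],[[0,0,0],[0,0,-0.04],0.5]]}}

```text
t: 19.5
tool_pos: [0.6024, -0.2356, 0.1926]
tool_rot: [-0.138, 1.567, 0.138]
contact_force: [-1.6, 0.7, 0.3]
opening: 0.0592
```

>>> {"method": "carry_out", "body": {"increments": [[[0,0,0],[0,0,0],0.78],[[0,0,0],[0,0,0],0.82],[[0,0,0],[0,0,0.2],0.85],[[0,0,0],[0,0,0.6],0.9],[[0,0,0],[0,0,1],1],[[0,0,0],[0,0,1],1],[[0,0,0],[0,0,1],1],[[0,0,0],[0,0,0],1]]}}

```text
t: 20.3
tool_pos: [0.6025, -0.2358, 0.2739]
tool_rot: [-0.139, 1.564, 0.136]
contact_force: [0.9, -0.4, 0.6]
opening: 0.0856
```

```bash

python3 -c "
from h import *
up();wfind('big_sink',.048,'w16');wfind('plate',.024);up()"
```

```text
t 20.3 p [ 0.6025 -0.2358  0.2739] tilt xy [ 0.0027 -0.0015] jaw 10.1 F [ 0.9 -0.4  0.6] op 0.0856 q6 -0.66
upright turn [0.02 0.03 0.  ]
big_sink 0.96 [320. 218.] xy [ 0.6013 -0.2334] size [59.9 66.3] ang 9.8 | top pts [ 0.6017 -0.2363] [60.1 61. ] 9.9 z90 0.0488
   delta units xy [-0.04  0.11] turn units -0.04
big_sink 0.73 [ 22. 377.] xy [ 0.3886 -0.4106] size [62.7 25.4] ang 56.7 | top pts [0. 0.] [0 0] 0 z90 0.0243
   delta units xy [-10.67  -8.75] turn units -7.56
tool [ 0.602  -0.2356  0.2721] jaw 10.0 t 20.35
plate 0.57 [321. 173.] xy [ 0.5926 -0.2063] size [48.9  2.1] ang 10.0 | top pts [ 0.5962 -0.2065] [56.4  1.1] 10.4 z90 0.0237
   delta units xy [-0.42  1.44] turn units -0.0
tool [ 0.601  -0.2351  0.2688] jaw 10.1 t 20.45
t 20.5 p [ 0.6008 -0.235   0.2679] tilt xy [-0.0057  0.0029] jaw 10.0 F [ 0.2 -0.8  0.7] op 0.0859 q6 -0.66
upright turn [-0.03 -0.06 -0.  ]
```

View pics/w16.png

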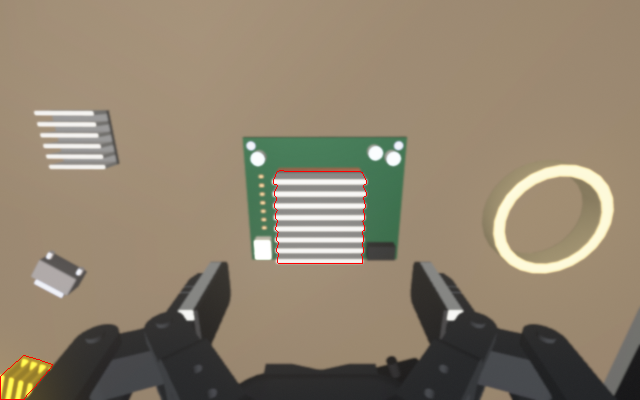

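>>> {"method": "carry_out", "body": {"increments": [[[-0.03,-0.06,0],[-0.9,0.09,0],1],[[0,0,0],[-0.9,0.09,0],1],[[0,0,0],[-0.9,0.09,0],1],[[0,0,0],[-0.9,0.09,0],1],[[0,0,0],[-0.9,0.09,0],1],[[0,0,0],[-0.9,0.09,0],1],[[0,0,0],[-0.9,0.09,0],0.9],[[0,0,0],[-0.9,0.09,0],0.9]]}}

```text
t: 21.3
tool_pos: [0.4492, -0.2176, 0.254]
tool_rot: [-0.129, 1.583, 0.149]
contact_force: [0.0, 0.3, -0.0]
opening: 0.0771
```

>>> {"method": "carry_out", "body": {"increments": [[[0,0,0],[-0.9,0.09,0],0.8],[[0,0,0],[-0.5,0.05,0],0.7],[[0,0,0],[0,0,0],0.7]]}}

```text
t: 21.6
tool_pos: [0.4172, -0.2133, 0.2493]
tool_rot: [-0.124, 1.59, 0.153]
contact_force: [-0.5, -0.5, 0.5]
opening: 0.0599
```

```bash

python3 -c "
from h import *
up();wfind('small_sink',.018,'w17');up((.42,-.218),10)"
```

```text
t 21.6 p [ 0.4172 -0.2133  0.2493] tilt xy [-0.0247  0.0161] jaw 10.1 F [-0.5 -0.5  0.5] op 0.0599 q6 -0.81
upright turn [-0.16 -0.25 -0.  ]
small_sink 0.69 [335. 227.] xy [ 0.4203 -0.2147] size [40.2 44.6] ang 10.4 | top pts [ 0.4206 -0.217 ] [40.  40.6] 9.7 z90 0.0188
   delta units xy [ 0.13 -0.06] turn units 0.06
small_sink 0.47 [535. 253.] xy [ 0.5879 -0.2236] size [103.   82.8] ang 10.0 | top pts [ 0.5992 -0.2175] [85.6 72.5] 26.7 z90 0.0116
   delta units xy [ 8.51 -0.51] turn units -0.02
tool [ 0.4177 -0.2134  0.2494] jaw 10.1 t 21.65
t 21.7 p [ 0.4182 -0.2136  0.2499] tilt xy [-0.0236  0.0154] jaw 10.1 F [0.5 0.7 0.9] op 0.0597 q6 -0.81
upright turn [-0.15 -0.24 -0.  ]
shift [ 0.09 -0.22]
yaw turn -0.02
```

View pics/w17.png

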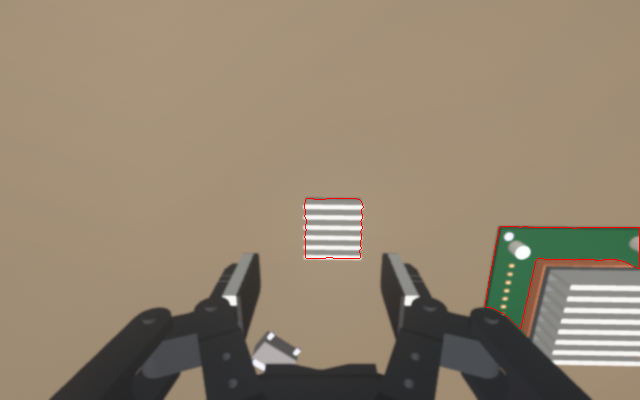

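>>> {"method": "carry_out", "body": {"increments": [[[-0.15,-0.24,0],[0.12,-0.17,-0.5],0.65],[[0,0,0],[0,0,-0.8],0.6],[[0,0,0],[0,0,-0.8],0.6],[[0,0,0],[0,0,-0.4],0.6],[[0,0,0],[0,0,0],0.6],[[0,0,0],[0,0,0],0.6]]}}

```text
t: 22.3
tool_pos: [0.4251, -0.2185, 0.2003]
tool_rot: [-0.142, 1.56, 0.137]
contact_force: [-0.1, 0.2, 0.6]
opening: 0.0511
```

```bash

python3 -c "
from h import *
up();wfind('small_sink',.018,'w18');up((.4206,-.217,.174),10)"
```

```text
t 22.3 p [ 0.4251 -0.2185  0.2003] tilt xy [ 0.0063 -0.0028] jaw 10.2 F [-0.1  0.2  0.6] op 0.0511 q6 -0.81
upright turn [0.03 0.06 0.  ]
tool [ 0.4251 -0.2185  0.2004] jaw 10.2 t 22.35
t 22.4 p [ 0.4251 -0.2186  0.2006] tilt xy [ 0.0068 -0.0032] jaw 10.2 F [ 0.2 -0.7 -0.1] op 0.0514 q6 -0.81
upright turn [0.03 0.07 0.  ]
shift [-0.22  0.08 -1.33]
yaw turn -0.03
```

View pics/w18.png

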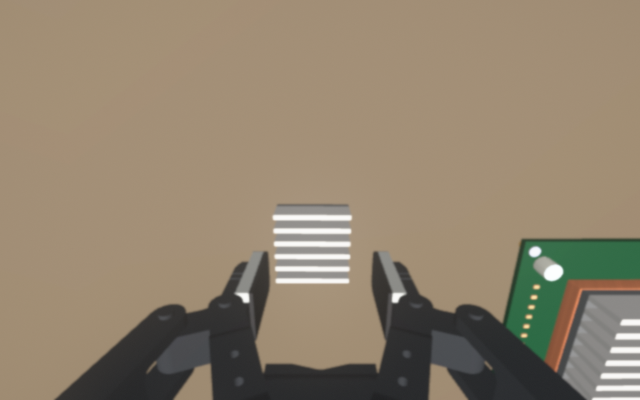

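>>> {"method": "carry_out", "body": {"increments": [[[0.03,0.07,0],[-0.22,0.08,-0.4],0.6],[[0,0,0],[0,0,-0.35],0.6],[[0,0,0],[0,0,-0.15],0.6],[[0,0,0],[0,0,0],0.6],[[0,0,0],[0,0,0],0.6]]}}

```text
t: 22.9
tool_pos: [0.4207, -0.2171, 0.1825]
tool_rot: [-0.141, 1.565, 0.138]
contact_force: [0.8, -0.3, 0.7]
opening: 0.0511
```

```bash

python3 -c "
from h import *
up((.4206,-.217,.174),10);wfind('small_sink',.018,'w19');"
```

```text
t 22.9 p [ 0.4207 -0.2171  0.1825] tilt xy [ 0.0014 -0.0015] jaw 10.2 F [ 0.8 -0.3  0.7] op 0.0511 q6 -0.81
upright turn [0.02 0.01 0.  ]
shift [-0.    0.   -0.43]
yaw turn -0.03
small_sink 0.87 [324. 263.] xy [ 0.42   -0.2138] size [40.1 47.3] ang 9.9 | top pts [ 0.4205 -0.217 ] [40.1 41.6] 9.8 z90 0.0187
   delta units xy [-0.03  0.16] turn units -0.05
tool [ 0.4206 -0.2171  0.1825] jaw 10.2 t 22.95
```

View pics/w19.png

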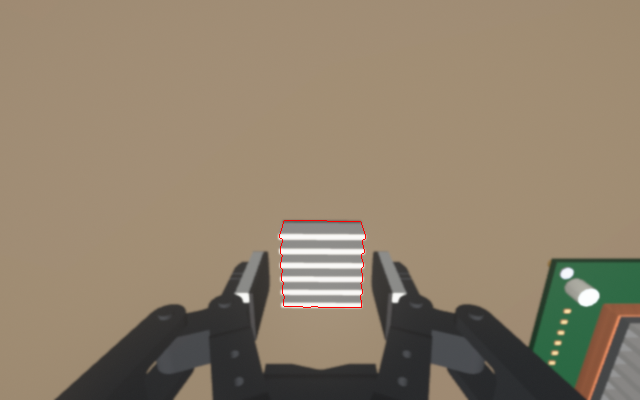

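>>> {"method": "carry_out", "body": {"increments": [[[0.02,0.01,0],[0,0,-0.22],0.6],[[0,0,0],[0,0,-0.12],0.6],[[0,0,0],[0,0,0],0.6],[[0,0,0],[0,0,0],0.4],[[0,0,0],[0,0,0],0.35],[[0,0,0],[0,0,0],0.35],[[0,0,0],[0,0,0],0.35]], "squeeze": 30}}

```text
t: 23.7
tool_pos: [0.4211, -0.2173, 0.1759]
tool_rot: [-0.14, 1.565, 0.139]
contact_force: [-0.2, -0.6, -0.6]
opening: 0.0391
```

>>> {"method": "carry_out", "body": {"increments": [[[0,0,0],[0,0,0.4],0.35],[[0,0,0],[0,0,0.8],0.35],[[0,0,0],[0,0,1],0.35],[[0,0,0],[0,0,0],0.35]]}}

```text
t: 24.1
tool_pos: [0.4206, -0.217, 0.2218]
tool_rot: [-0.139, 1.566, 0.14]
contact_force: [0.7, -0.9, -0.2]
opening: 0.0391
```

```bash

python3 -c "
from h import *
up((.606,.145));snap('wrist','w20');"
```

```text
t 24.1 p [ 0.4206 -0.217   0.2218] tilt xy [0.0001 0.0008] jaw 10.2 F [ 0.7 -0.9 -0.2] op 0.0391 q6 -0.81
upright turn [-0.01  0.    0.  ]
shift [ 9.27 18.1 ]
```

View pics/w20.png

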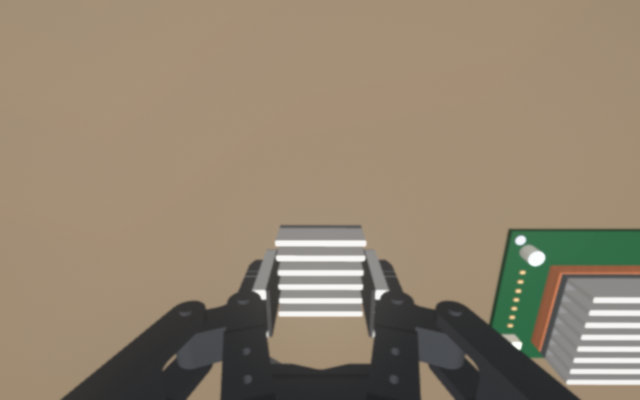

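>>> {"method": "carry_out", "body": {"increments": [[[0,0,0.15],[0.52,1,0.4],0.35],[[0,0,0.15],[0.52,1,0.4],0.35],[[0,0,0.15],[0.52,1,0.4],0.35],[[0,0,0.15],[0.52,1,0.4],0.35],[[0,0,0.15],[0.52,1,0.4],0.35],[[0,0,0.15],[0.52,1,0.4],0.35],[[0,0,0.15],[0.52,1,0.4],0.35],[[0,0,0],[0.52,1,0.3],0.35]]}}

```text
t: 24.95
tool_pos: [0.5014, -0.0511, 0.2749]
tool_rot: [-0.214, 1.574, 0.228]
contact_force: [-0.0, 0.9, -0.5]
opening: 0.0386
```

>>> {"method": "carry_out", "body": {"increments": [[[0,0,0],[0.52,1,0],0.35],[[0,0,0],[0.52,1,0],0.35],[[0,0,0],[0.52,1,0],0.35],[[0,0,0],[0.52,1,0],0.35],[[0,0,0],[0.52,1,0],0.35],[[0,0,0],[0.52,1,0],0.35],[[0,0,0],[0.52,1,0],0.35],[[0,0,0],[0.52,1,0],0.35]]}}

```text
t: 25.75
tool_pos: [0.5848, 0.1165, 0.2651]
tool_rot: [-0.214, 1.586, 0.23]
contact_force: [-0.3, 0.7, 0.0]
opening: 0.039
```

>>> {"method": "carry_out", "body": {"increments": [[[0,0,0],[0.52,0.9,0],0.35],[[0,0,0],[0,0,0],0.35],[[0,0,0],[0,0,0],0.35]]}}

```text
t: 26.05
tool_pos: [0.595, 0.1371, 0.2607]
tool_rot: [-0.216, 1.592, 0.233]
contact_force: [-0.0, 0.1, 0.6]
opening: 0.0389
```

```bash

python3 -c "
from h import *
up((.61,.142));wfind('small_board',.010,'w21');up()"
```

```text
t 26.05 p [0.595  0.1371 0.2607] tilt xy [-0.0336  0.0059] jaw 16.3 F [-0.   0.1  0.6] op 0.0389 q6 -0.19
upright turn [-0.06 -0.34 -0.  ]
shift [0.75 0.25]
small_board 0.55 [359.  81.] xy [0.5862 0.228 ] size [88.1 80.1] ang 18.1 | top pts [0.5862 0.228 ] [88.4 80.3] 18.1 z90 0.0142
   delta units xy [-0.43  4.56] turn units 0.31
tool [0.5948 0.1369 0.2606] jaw 16.3 t 26.1
t 26.15 p [0.5948 0.1366 0.261 ] tilt xy [-0.0333  0.0061] jaw 16.3 F [-0.  -0.8  0.2] op 0.0391 q6 -0.19
upright turn [-0.06 -0.33 -0.  ]
```

View pics/w21.png

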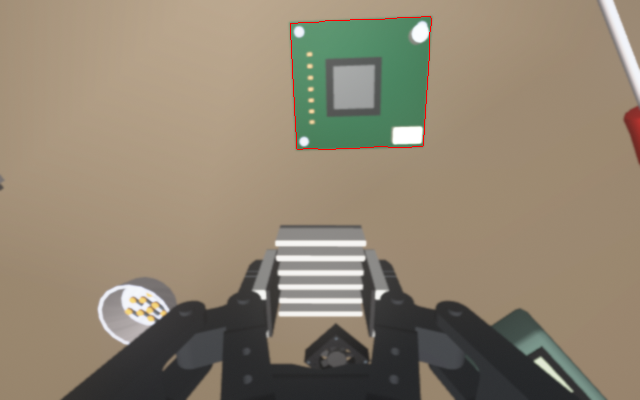

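```bash

python3 -c "
from h import *
for t in (80,110,135): chip('wrist',(320,50,392,125),thr=t,side=26)
up()"
```

```text
chip xy [0.5819 0.2266] [35.1 35.2] 18.0 z 0.0135 bbox (326, 56, 56, 60)
chip xy [0.5862 0.2465] [1.3 0. ] 16.0 z 0.0108 bbox (368, 56, 3, 1)
chip xy [0.5821 0.2269] [27. 27.] 18.3 z 0.0143 bbox (332, 63, 43, 46)
chip xy [0.5822 0.2268] [25.6 26.1] 17.0 z 0.0144 bbox (333, 64, 41, 44)
t 26.3 p [0.5952 0.1364 0.262 ] tilt xy [-0.0315  0.0064] jaw 16.2 F [ 0.2  0.3 -0.2] op 0.0388 q6 -0.18
upright turn [-0.06 -0.31 -0.  ]
```

>>> {"method": "carry_out", "body": {"increments": [[[-0.06,-0.31,0.1],[-0.13,0.9,-0.3],0.35],[[0,0,0.1],[-0.13,0.9,-0.4],0.35],[[0,0,0.1],[-0.13,0.9,-0.4],0.35],[[0,0,0],[-0.13,0.9,-0.4],0.35],[[0,0,0],[-0.13,0.9,-0.4],0.35],[[0,0,0],[0,0,-0.3],0.35],[[0,0,0],[0,0,0],0.35],[[0,0,0],[0,0,0],0.35]]}}

```text
t: 27.1
tool_pos: [0.5802, 0.2304, 0.215]
tool_rot: [-0.247, 1.559, 0.246]
contact_force: [0.0, -0.1, 0.0]
opening: 0.0389
```

```bash

python3 -c "
from h import *
up((.5821,.2268,.190),18.1);snap('wrist','w22')"
```

```text
t 27.1 p [0.5802 0.2304 0.215 ] tilt xy [-0.002 -0.001] jaw 18.0 F [ 0.  -0.1  0. ] op 0.0389 q6 -0.06
upright turn [ 0.01 -0.02  0.  ]
shift [ 0.1  -0.18 -1.25]
yaw turn 0.01
```

View pics/w22.png

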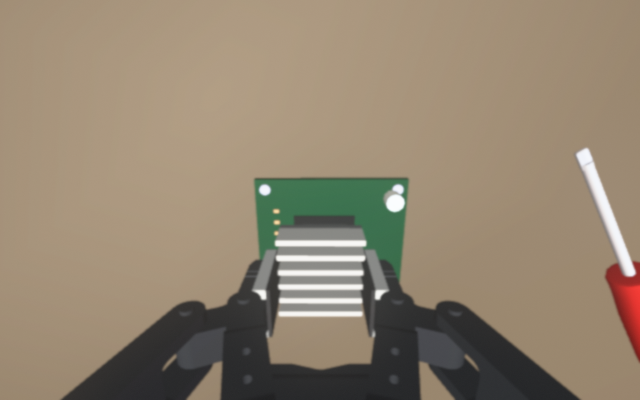

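>>> {"method": "carry_out", "body": {"increments": [[[0.01,-0.02,0.01],[0.1,-0.18,-0.3],0.35],[[0,0,0],[0,0,-0.3],0.35],[[0,0,0],[0,0,-0.3],0.35],[[0,0,0],[0,0,-0.1],0.35],[[0,0,0],[0,0,0],0.35]]}}

```text
t: 27.65
tool_pos: [0.5832, 0.2243, 0.1942]
tool_rot: [-0.245, 1.555, 0.245]
contact_force: [0.3, 0.6, -0.8]
opening: 0.0389
```

```bash

python3 -c "
from h import *
up((.5821,.2268,.190),18.1)"
```

```text
t 27.65 p [0.5832 0.2243 0.1942] tilt xy [0.0015 0.0001] jaw 17.9 F [ 0.3  0.6 -0.8] op 0.0389 q6 -0.06
upright turn [-0.    0.02  0.  ]
shift [-0.06  0.13 -0.21]
yaw turn 0.04
```

>>> {"method": "carry_out", "body": {"increments": [[[0,0.02,0.04],[-0.07,0.13,-0.06],0.35],[[0,0,0],[0,0,-0.06],0.35],[[0,0,0],[0,0,0],0.35]]}}

```text
t: 27.95
tool_pos: [0.5818, 0.2271, 0.1917]
tool_rot: [-0.248, 1.557, 0.249]
contact_force: [-0.3, 0.4, -1.4]
opening: 0.0394
```

>>> {"method": "carry_out", "body": {"increments": [[[0,0,0],[0,0,-0.08],0.35],[[0,0,0],[0,0,-0.04],0.35]]}}

```text
t: 28.15
tool_pos: [0.582, 0.2274, 0.19]
tool_rot: [-0.249, 1.556, 0.249]
contact_force: [-1.9, -1.1, 2.6]
opening: 0.0389
```

```bash

python3 -c "
from h import *
up((.5821,.2268,.190),18.1)"
```

```text
t 28.15 p [0.582  0.2274 0.19  ] tilt xy [0.0003 0.0003] jaw 18.2 F [-1.9 -1.1  2.6] op 0.0389 q6 -0.06
upright turn [-0.  0.  0.]
shift [ 0.01 -0.03  0.  ]
yaw turn -0.01
```

>>> {"method": "carry_out", "body": {"increments": [[[0,0,0],[0,0,-0.05],0.35],[[0,0,0],[0,0,0],0.5],[[0,0,0],[0,0,0],0.55],[[0,0,0],[0,0,0.2],0.6],[[0,0,0],[0,0,0.6],0.7],[[0,0,0],[0,0,1],0.9],[[0,0,0],[0,0,1],1],[[0,0,0],[0,0,1],1]]}}

```text
t: 28.95
tool_pos: [0.5807, 0.227, 0.2669]
tool_rot: [-0.249, 1.562, 0.249]
contact_force: [-0.4, 0.4, -0.5]
opening: 0.0854
```

```bash

python3 -c "
from h import *
up();wfind('small_sink',.032,'w23');up((.518,.402),2)"
```

```text
t 28.95 p [0.5807 0.227  0.2669] tilt xy [-0.0055 -0.0012] jaw 18.2 F [-0.4  0.4 -0.5] op 0.0854 q6 -0.06
upright turn [ 0.01 -0.05  0.  ]
small_sink 0.9 [327. 212.] xy [0.5806 0.2301] size [40.5 45.2] ang 18.0 | top pts [0.5811 0.2277] [40.1 40.8] 18.0 z90 0.0328
   delta units xy [-0.08  0.13] turn units -0.03
tool [0.5822 0.2274 0.2716] jaw 18.2 t 29.0
t 29.05 p [0.5823 0.2275 0.2703] tilt xy [0.0021 0.0008] jaw 18.2 F [0.4 0.5 0. ] op 0.0854 q6 -0.06
upright turn [-0.01  0.02  0.  ]
shift [-3.21  8.73]
yaw turn -2.82
```

View pics/w23.png

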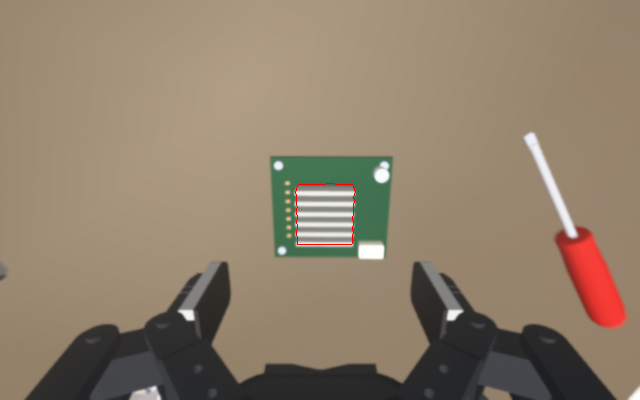

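>>> {"method": "carry_out", "body": {"increments": [[[0,0,-0.35],[-0.36,0.97,0],1],[[0,0,-0.35],[-0.36,0.97,0],1],[[0,0,-0.35],[-0.36,0.97,0],1],[[0,0,-0.35],[-0.36,0.97,0],1],[[0,0,-0.35],[-0.36,0.97,0],1],[[0,0,-0.35],[-0.36,0.97,0],1],[[0,0,-0.35],[-0.36,0.97,0],1],[[0,0,-0.35],[-0.36,0.97,0],1]]}}

```text
t: 29.85
tool_pos: [0.5221, 0.3848, 0.2664]
tool_rot: [-0.018, 1.571, 0.014]
contact_force: [0.6, -0.5, 0.8]
opening: 0.0852
```

>>> {"method": "carry_out", "body": {"increments": [[[0,0,0],[-0.36,0.9,0],1],[[0,0,0],[0,0,0],1],[[0,0,0],[0,0,0],1]]}}

```text
t: 30.15
tool_pos: [0.5128, 0.4051, 0.2638]
tool_rot: [-0.021, 1.574, 0.015]
contact_force: [0.7, -0.5, -0.4]
opening: 0.0853
```

```bash

python3 -c "
from h import *
up();wfind('big_fan',.020,'w24');up((.518,.402),2)"
```

```text
t 30.15 p [0.5128 0.4051 0.2638] tilt xy [-0.0028 -0.0038] jaw 1.3 F [ 0.7 -0.5 -0.4] op 0.0853 q6 0.53
upright turn [ 0.04 -0.03  0.  ]
big_fan 0.77 [334. 210.] xy [0.5193 0.4056] size [60.5 64.5] ang 1.8 | top pts [0.5191 0.4037] [60.1 60.8] 1.7 z90 0.0209
   delta units xy [0.32 0.04] turn units 0.09
tool [0.5128 0.4048 0.2636] jaw 1.3 t 30.2
t 30.25 p [0.5131 0.4045 0.2639] tilt xy [-0.003  -0.0036] jaw 1.3 F [ 0.6  0.5 -0. ] op 0.0856 q6 0.53
upright turn [ 0.04 -0.03  0.  ]
shift [ 0.25 -0.13]
yaw turn 0.13
```

View pics/w24.png

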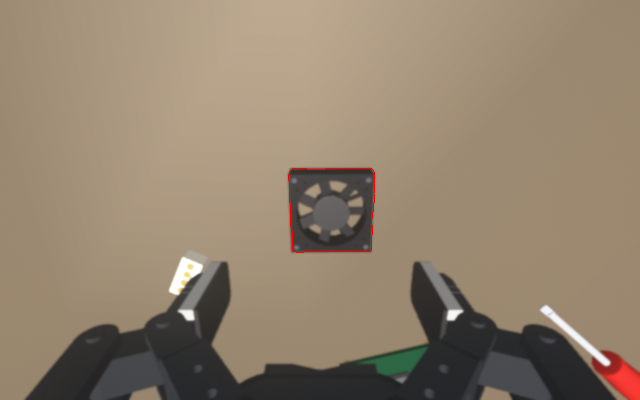

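>>> {"method": "carry_out", "body": {"increments": [[[0.04,-0.03,0.09],[0.3,-0.04,-0.5],0.85],[[0,0,0],[0,0,-1],0.85],[[0,0,0],[0,0,-1],0.85],[[0,0,0],[0,0,-0.7],0.82],[[0,0,0],[0,0,-0.3],0.82],[[0,0,0],[0,0,0],0.82],[[0,0,0],[0,0,0],0.82]]}}

```text
t: 30.95
tool_pos: [0.5229, 0.3992, 0.1897]
tool_rot: [-0.021, 1.568, 0.022]
contact_force: [0.1, 0.0, 0.5]
opening: 0.0698
```

```bash

python3 -c "
from h import *
wfind('big_fan',.020,'w25');up((.5191,.4037,.169),1.8)"
```

```text
big_fan 0.86 [315. 250.] xy [0.5187 0.4059] size [60.8 66.7] ang 1.9 | top pts [0.519  0.4034] [60.4 61.6] 1.8 z90 0.0208
   delta units xy [-0.21  0.33] turn units 0.06
tool [0.5229 0.3993 0.1898] jaw 1.6 t 31.0
t 31.05 p [0.5229 0.3994 0.1902] tilt xy [0.0032 0.0013] jaw 1.6 F [-0.9 -0.1  0.1] op 0.0701 q6 0.51
upright turn [-0.01  0.03  0.  ]
shift [-0.19  0.21 -1.06]
yaw turn 0.04
```

>>> {"method": "carry_out", "body": {"increments": [[[-0.01,0.03,0.04],[-0.19,0.2,-0.4],0.81],[[0,0,0],[0,0,-0.3],0.8],[[0,0,0],[0,0,-0.1],0.8],[[0,0,0],[0,0,0],0.8]]}}

```text
t: 31.45
tool_pos: [0.5192, 0.4046, 0.1752]
tool_rot: [-0.024, 1.567, 0.027]
contact_force: [-0.6, 0.5, 0.6]
opening: 0.0683
```

```bash

python3 -c "
from h import *
up((.519,.4035,.169),1.8);snap('wrist','w26')"
```

```text
t 31.45 p [0.5192 0.4046 0.1752] tilt xy [0.0033 0.0024] jaw 1.9 F [-0.6  0.5  0.6] op 0.0683 q6 0.52
upright turn [-0.02  0.03  0.  ]
shift [-0.01 -0.06 -0.31]
yaw turn -0.01
```

View pics/w26.png

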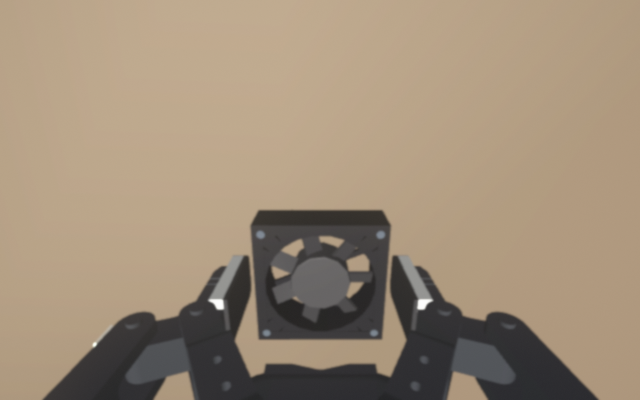

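>>> {"method": "carry_out", "body": {"increments": [[[-0.02,0.03,0],[-0.01,-0.06,-0.15],0.8],[[0,0,0],[0,0,-0.1],0.8],[[0,0,0],[0,0,0],0.8],[[0,0,0],[0,0,0],0.6],[[0,0,0],[0,0,0],0.55],[[0,0,0],[0,0,0],0.5],[[0,0,0],[0,0,0],0.5]], "squeeze": 35}}

```text
t: 32.2
tool_pos: [0.5194, 0.4033, 0.1706]
tool_rot: [-0.025, 1.57, 0.026]
contact_force: [-0.7, 0.7, 0.1]
opening: 0.0595
```

>>> {"method": "carry_out", "body": {"increments": [[[0,0,0],[0,0,0.4],0.5],[[0,0,0],[0,0,0.8],0.5],[[0,0,0],[0,0,1],0.5],[[0,0,0],[0,0,1],0.5],[[0,0,0],[0,0,0],0.5]]}}

```text
t: 32.7
tool_pos: [0.519, 0.4031, 0.2397]
tool_rot: [-0.025, 1.57, 0.026]
contact_force: [0.4, 0.3, -1.0]
opening: 0.0593
```

```bash

python3 -c "
from h import *
up((.6017,-.236),10);snap('wrist','w27')"
```

```text
t 32.7 p [0.519  0.4031 0.2397] tilt xy [0.0009 0.0006] jaw 1.9 F [ 0.4  0.3 -1. ] op 0.0593 q6 0.51
upright turn [-0.01  0.01  0.  ]
shift [  4.13 -31.96]
yaw turn 1.42
```

View pics/w27.png

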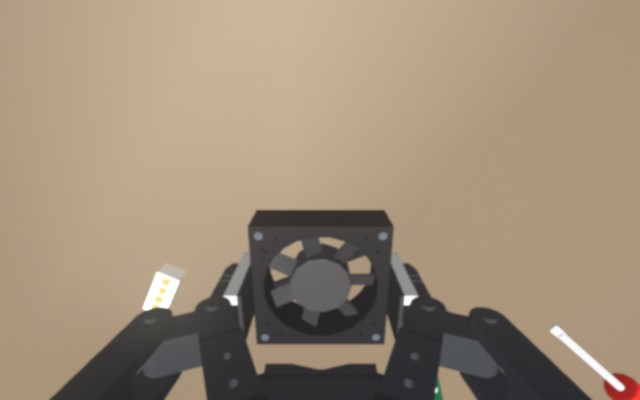

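>>> {"method": "carry_out", "body": {"increments": [[[0,0,0.2],[0.13,-1,0.6],0.5],[[0,0,0.2],[0.13,-1,0.6],0.5],[[0,0,0.2],[0.13,-1,0.6],0.5],[[0,0,0.2],[0.13,-1,0.4],0.5],[[0,0,0.2],[0.13,-1,0.2],0.5],[[0,0,0.2],[0.13,-1,0],0.5],[[0,0,0.2],[0.13,-1,0],0.5],[[0,0,0],[0.13,-1,0],0.5]]}}

```text
t: 33.55
tool_pos: [0.5361, 0.2381, 0.2809]
tool_rot: [-0.147, 1.576, 0.14]
contact_force: [0.8, -0.1, -1.3]
opening: 0.0594
```

>>> {"method": "carry_out", "body": {"increments": [[[0,0,0],[0.13,-1,0],0.5],[[0,0,0],[0.13,-1,0],0.5],[[0,0,0],[0.13,-1,0],0.5],[[0,0,0],[0.13,-1,0],0.5],[[0,0,0],[0.13,-1,0],0.5],[[0,0,0],[0.13,-1,0],0.5],[[0,0,0],[0.13,-1,0],0.5],[[0,0,0],[0.13,-1,0],0.5]]}}

```text
t: 34.35
tool_pos: [0.5535, 0.0708, 0.2724]
tool_rot: [-0.148, 1.59, 0.14]
contact_force: [-0.4, -0.1, -1.4]
opening: 0.0592
```

>>> {"method": "carry_out", "body": {"increments": [[[0,0,0],[0.13,-1,0],0.5],[[0,0,0],[0.13,-1,0],0.5],[[0,0,0],[0.13,-1,0],0.5],[[0,0,0],[0.13,-1,0],0.5],[[0,0,0],[0.13,-1,0],0.5],[[0,0,0],[0.13,-1,0],0.5],[[0,0,0],[0.13,-1,0],0.5],[[0,0,0],[0.13,-1,0],0.5]]}}

```text
t: 35.15
tool_pos: [0.5709, -0.0956, 0.2639]
tool_rot: [-0.145, 1.603, 0.143]
contact_force: [-0.3, 1.1, -1.5]
opening: 0.0591
```

```bash

python3 -c "
from h import *
up((.6017,-.236),10)"
```

```text
t 35.15 p [ 0.5709 -0.0956  0.2639] tilt xy [-0.0366 -0.0047] jaw 10.5 F [-0.3  1.1 -1.5] op 0.0591 q6 -0.47
upright turn [ 0.05 -0.37  0.  ]
shift [ 1.54 -7.02]
yaw turn -0.08
```

>>> {"method": "carry_out", "body": {"increments": [[[0.05,-0.37,-0.08],[0.2,-1,0.05],0.5],[[0,0,0],[0.22,-1,0.05],0.5],[[0,0,0],[0.22,-1,0.05],0.5],[[0,0,0],[0.22,-1,0.05],0.5],[[0,0,0],[0.22,-1,0.05],0.5],[[0,0,0],[0.22,-1,0.05],0.5],[[0,0,0],[0.1,-0.6,0],0.5],[[0,0,0],[0,0,0],0.5]]}}

```text
t: 35.95
tool_pos: [0.5979, -0.2367, 0.264]
tool_rot: [-0.131, 1.573, 0.139]
contact_force: [0.7, 0.0, -1.7]
opening: 0.0593
```

>>> {"method": "carry_out", "body": {"increments": [[[0,0,0],[0,0,0],0.5]]}}

```text
t: 36.05
tool_pos: [0.5979, -0.2369, 0.2637]
tool_rot: [-0.131, 1.574, 0.139]
contact_force: [0.7, 0.0, -0.2]
opening: 0.0593
```

```bash

python3 -c "
from h import *
up((.6017,-.236,.2186),10);snap('wrist','w28')"
```

```text
t 36.05 p [ 0.5979 -0.2369  0.2637] tilt xy [-0.0075  0.0047] jaw 9.8 F [ 0.7  0.  -0.2] op 0.0593 q6 -0.66
upright turn [-0.05 -0.07 -0.  ]
shift [ 0.19  0.04 -2.26]
yaw turn 0.03
```

View pics/w28.png

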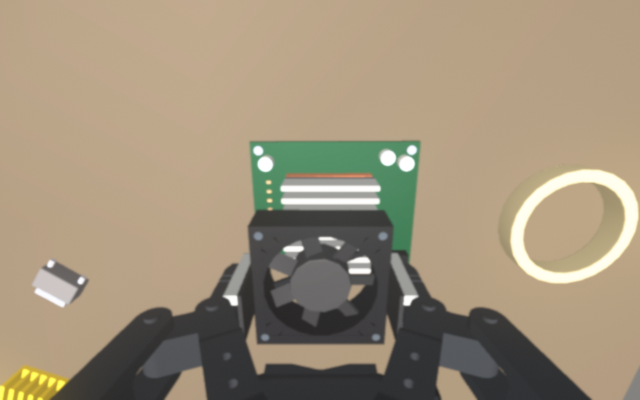

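>>> {"method": "carry_out", "body": {"increments": [[[-0.05,-0.07,0.03],[0.19,0.04,-0.4],0.5],[[0,0,0],[0,0,-0.6],0.5],[[0,0,0],[0,0,-0.5],0.5],[[0,0,0],[0,0,-0.2],0.5],[[0,0,0],[0,0,0],0.5],[[0,0,0],[0,0,0],0.5]]}}

```text
t: 36.7
tool_pos: [0.6013, -0.2325, 0.2249]
tool_rot: [-0.139, 1.569, 0.142]
contact_force: [0.0, 0.1, -1.3]
opening: 0.0595
```

```bash

python3 -c "
from h import *
up((.6017,-.236,.2186),10)"
```

```text
t 36.7 p [ 0.6013 -0.2325  0.2249] tilt xy [-0.0029  0.0014] jaw 10.2 F [ 0.   0.1 -1.3] op 0.0595 q6 -0.66
upright turn [-0.01 -0.03 -0.  ]
shift [ 0.02 -0.18 -0.31]
yaw turn -0.04
```

>>> {"method": "carry_out", "body": {"increments": [[[-0.01,-0.03,-0.04],[0.02,-0.17,-0.08],0.5],[[0,0,0],[0,0,-0.05],0.5],[[0,0,0],[0,0,0],0.5]]}}

```text
t: 37.0
tool_pos: [0.602, -0.2364, 0.2229]
tool_rot: [-0.137, 1.565, 0.136]
contact_force: [-1.1, -0.4, -0.4]
opening: 0.0593
```

```bash

python3 -c "
from h import *
up((.6017,-.236,.2186),10)"
```

```text
t 37.0 p [ 0.602  -0.2364  0.2229] tilt xy [ 0.0016 -0.0005] jaw 10.0 F [-1.1 -0.4 -0.4] op 0.0593 q6 -0.66
upright turn [0.   0.02 0.  ]
shift [-0.01  0.02 -0.22]
yaw turn 0.0
```

>>> {"method": "carry_out", "body": {"increments": [[[0,0.02,0],[-0.01,0.02,-0.1],0.5],[[0,0,0],[0,0,-0.07],0.5],[[0,0,0],[0,0,0],0.5]]}}

```text
t: 37.3
tool_pos: [0.602, -0.2363, 0.2201]
tool_rot: [-0.137, 1.566, 0.136]
contact_force: [0.6, 0.5, -0.8]
opening: 0.0594
```

>>> {"method": "carry_out", "body": {"increments": [[[0,0,0],[0,0,-0.07],0.5],[[0,0,0],[0,0,-0.04],0.5]]}}

```text
t: 37.5
tool_pos: [0.6022, -0.2364, 0.2185]
tool_rot: [-0.138, 1.566, 0.136]
contact_force: [-2.4, 1.3, 3.9]
opening: 0.0593
```

Contact at the expected height; release.

>>> {"method": "carry_out", "body": {"increments": [[[0,0,0],[0,0,-0.03],0.5],[[0,0,0],[0,0,0],0.76],[[0,0,0],[0,0,0],0.82],[[0,0,0],[0,0,0.2],0.85],[[0,0,0],[0,0,0.6],0.9],[[0,0,0],[0,0,1],1],[[0,0,0],[0,0,1],1],[[0,0,0],[0,0,1],1]]}}

```text
t: 38.3
tool_pos: [0.6012, -0.2358, 0.2953]
tool_rot: [-0.136, 1.57, 0.138]
contact_force: [0.1, 0.0, 0.9]
opening: 0.0852
```

```bash

python3 -c "
from h import *
up();wfind('big_fan',.068,'w29');up((.636,.0125),64)"
```

```text
t 38.3 p [ 0.6012 -0.2358  0.2953] tilt xy [-0.0034  0.0011] jaw 10.0 F [0.1 0.  0.9] op 0.0852 q6 -0.66
upright turn [-0.01 -0.03 -0.  ]
big_fan 0.8 [325. 220.] xy [ 0.6015 -0.2342] size [60.9 65.5] ang 9.8 | top pts [ 0.6016 -0.2367] [60.  61.1] 10.1 z90 0.0689
   delta units xy [-0.05  0.11] turn units -0.03
tool [ 0.6024 -0.2364  0.3002] jaw 10.0 t 38.35
t 38.4 p [ 0.6025 -0.2365  0.299 ] tilt xy [ 0.0037 -0.0027] jaw 10.0 F [0.4 0.7 0.5] op 0.0852 q6 -0.66
upright turn [0.03 0.04 0.  ]
shift [ 1.68 12.45]
yaw turn -6.28
```

View pics/w29.png

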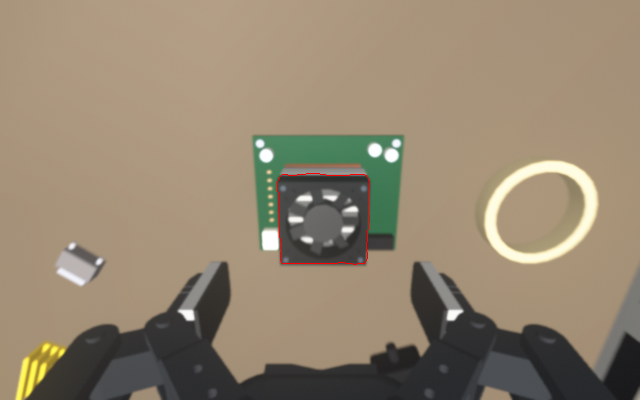

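>>> {"method": "carry_out", "body": {"increments": [[[0,0,-0.5],[0.13,0.97,0],1],[[0,0,-0.5],[0.13,0.97,0],1],[[0,0,-0.5],[0.13,0.97,0],1],[[0,0,-0.5],[0.13,0.97,0],1],[[0,0,-0.5],[0.13,0.97,0],1],[[0,0,-0.5],[0.13,0.97,0],1],[[0,0,-0.5],[0.13,0.97,0],1],[[0,0,-0.5],[0.13,0.97,0],1]]}}

```text
t: 39.2
tool_pos: [0.622, -0.078, 0.2955]
tool_rot: [0.191, 1.562, -0.197]
contact_force: [-0.3, 0.3, 0.9]
opening: 0.0858
```

>>> {"method": "carry_out", "body": {"increments": [[[0,0,-0.5],[0.15,0.97,-0.3],1],[[0,0,-0.5],[0.15,0.97,-0.3],0.9],[[0,0,-0.5],[0.15,0.97,-0.3],0.8],[[0,0,-0.5],[0.15,0.97,-0.3],0.7],[[0,0,0],[0.15,0.6,0],0.7],[[0,0,0],[0,0,0],0.7],[[0,0,0],[0,0,0],0.7]]}}

```text
t: 39.9
tool_pos: [0.636, 0.0174, 0.2663]
tool_rot: [0.35, 1.547, -0.358]
contact_force: [-0.4, 0.3, -0.2]
opening: 0.0599
```

```bash

python3 -c "
from h import *
up();wfind('small_fan',.015,'w30');up((.636,.0125),64)"
```

```text
t 39.9 p [0.636  0.0174 0.2663] tilt xy [-0.006  -0.0041] jaw -25.8 F [-0.4  0.3 -0.2] op 0.0599 q6 0.36
upright turn [ 0.04 -0.06  0.  ]
tool [0.636  0.0173 0.2665] jaw -25.9 t 39.95
t 40.0 p [0.6361 0.017  0.2667] tilt xy [-0.0054 -0.004 ] jaw -25.9 F [-0.2 -0.   0. ] op 0.0599 q6 0.36
upright turn [ 0.04 -0.05  0.  ]
shift [-0.   -0.22]
yaw turn -0.02
```

View pics/w30.png

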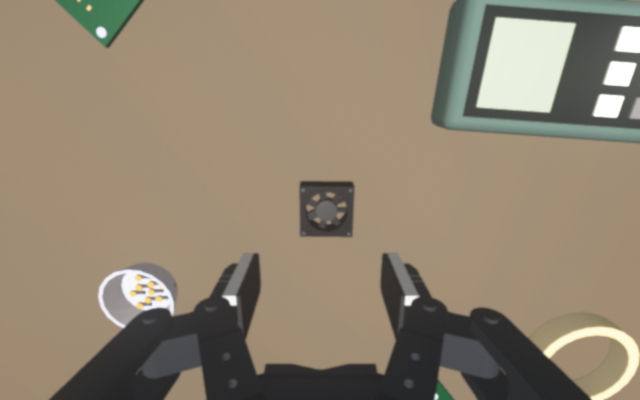

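```bash
cat >> h.py <<'E'
def dark(cam,box,zs,thr=90):
    cal=get_calibration(cam); im,d=get_image(cam); x0,y0,x1,y1=box
    v=im.max(2); m=np.zeros(v.shape,bool); m[y0:y1,x0:x1]=(v<thr)[y0:y1,x0:x1]
    c,s,a=rect(cal,m,zs); cl=cloud(cal,d,m); t=cl[(cl[:,2]>zs-.004)&(cl[:,2]<zs+.006)]
    r=cv2.minAreaRect((t[:,:2]*1000).astype(np.float32))
    print('dark',c.round(4),s.round(1),round(a,1),'top',np.round(np.array(r[0])/1000,4),np.round(r[1],1),round(r[2],1),'n',m.sum(),'v',np.percentile(v[y0:y1,x0:x1],[5,50,95]))
E
python3 -c "
from h import *
dark('wrist',(285,165,375,250),.015)
wfind('small_fan',.015)
up((.636,.0125),64)"
```

```text
dark [0.638  0.0151] [41.9 38.3] 64.1 top [0.6373 0.0136] [39.4 38.3] 63.6 n 1979 v [ 62. 163. 165.]
small_fan 0.68 [324. 210.] xy [0.6382 0.0139] size [43.7 40.8] ang 64.1 | top pts [0.6373 0.013 ] [40.4 39.9] 63.9 z90 0.0159
   delta units xy [ 0.1  -0.14] turn units 0.0
tool [0.6361 0.0168 0.2669] jaw -25.9 t 40.1
t 40.15 p [0.6361 0.0168 0.2669] tilt xy [-0.005  -0.0039] jaw -25.9 F [-0.6 -0.5 -0.4] op 0.0598 q6 0.36
upright turn [ 0.04 -0.05  0.  ]
shift [-0.01 -0.22]
yaw turn -0.01
```

>>> {"method": "carry_out", "body": {"increments": [[[0.04,-0.05,0],[0.06,-0.18,-0.5],0.65],[[0,0,0],[0,0,-1],0.6],[[0,0,0],[0,0,-1],0.6],[[0,0,0],[0,0,-0.7],0.6],[[0,0,0],[0,0,-0.2],0.6],[[0,0,0],[0,0,0],0.6],[[0,0,0],[0,0,0],0.6]]}}

```text
t: 40.85
tool_pos: [0.6377, 0.0098, 0.1961]
tool_rot: [0.358, 1.538, -0.357]
contact_force: [-0.3, 0.2, 2.0]
opening: 0.0511
```

```bash

python3 -c "
from h import *
wfind('small_fan',.015,'w31');up((.6373,.0132,.175),64)"
```

```text
small_fan 0.85 [316. 245.] xy [0.638  0.0146] size [45.6 40.1] ang 63.8 | top pts [0.6371 0.0128] [41.2 40.1] 64.1 z90 0.0158
   delta units xy [0.01 0.24] turn units -0.02
tool [0.6377 0.0098 0.1963] jaw -26.1 t 40.9
t 40.95 p [0.6379 0.0099 0.1966] tilt xy [ 0.0047 -0.    ] jaw -26.1 F [0.4 0.2 0.4] op 0.0513 q6 0.35
upright turn [0.   0.05 0.  ]
shift [-0.03  0.17 -1.08]
yaw turn 0.02
```

View pics/w31.png

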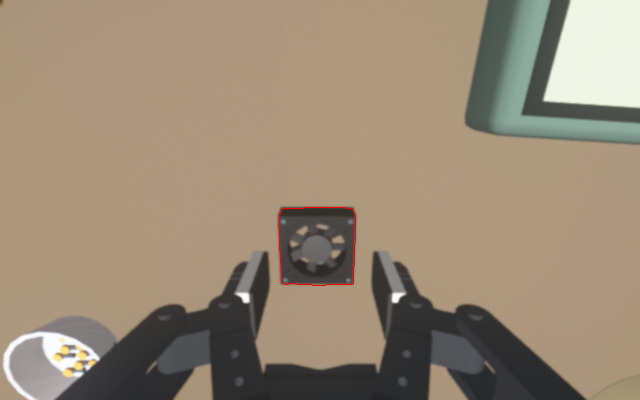

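>>> {"method": "carry_out", "body": {"increments": [[[0,0.05,0],[-0.03,0.16,-0.35],0.6],[[0,0,0],[0,0,-0.3],0.6],[[0,0,0],[0,0,-0.15],0.6],[[0,0,0],[0,0,0],0.6]]}}

```text
t: 41.35
tool_pos: [0.638, 0.0136, 0.1815]
tool_rot: [0.357, 1.538, -0.357]
contact_force: [-0.3, 0.8, -0.2]
opening: 0.0513
```

```bash

python3 -c "
from h import *
up((.6373,.0131,.175),64)"
```

```text
t 41.35 p [0.638  0.0136 0.1815] tilt xy [ 0.003  -0.0004] jaw -26.1 F [-0.3  0.8 -0.2] op 0.0513 q6 0.36
upright turn [0.   0.03 0.  ]
shift [-0.04 -0.02 -0.32]
yaw turn 0.01
```

>>> {"method": "carry_out", "body": {"increments": [[[0,0.03,0],[-0.04,-0.02,-0.18],0.6],[[0,0,0],[0,0,-0.1],0.6],[[0,0,0],[0,0,0],0.6],[[0,0,0],[0,0,0],0.4],[[0,0,0],[0,0,0],0.35],[[0,0,0],[0,0,0],0.35],[[0,0,0],[0,0,0],0.35]], "squeeze": 30}}

```text
t: 42.05
tool_pos: [0.6374, 0.0131, 0.1758]
tool_rot: [0.357, 1.541, -0.357]
contact_force: [-0.5, -0.5, -0.6]
opening: 0.039
```

>>> {"method": "carry_out", "body": {"increments": [[[0,0,0],[0,0,0.4],0.35],[[0,0,0],[0,0,0.8],0.35],[[0,0,0],[0,0,1],0.35],[[0,0,0],[0,0,1],0.35],[[0,0,0],[0,0,0],0.35]]}}

```text
t: 42.55
tool_pos: [0.6372, 0.0131, 0.2456]
tool_rot: [0.357, 1.54, -0.357]
contact_force: [0.6, 0.9, 0.2]
opening: 0.0391
```

```bash

python3 -c "
from h import *
up((.5815,.2275),18.1);snap('wrist','w32');"
```

```text
t 42.55 p [0.6372 0.0131 0.2456] tilt xy [ 0.0014 -0.0006] jaw -26.1 F [0.6 0.9 0.2] op 0.0391 q6 0.36
upright turn [0.01 0.01 0.  ]
shift [-2.79 10.72]
yaw turn 7.71
```

View pics/w32.png

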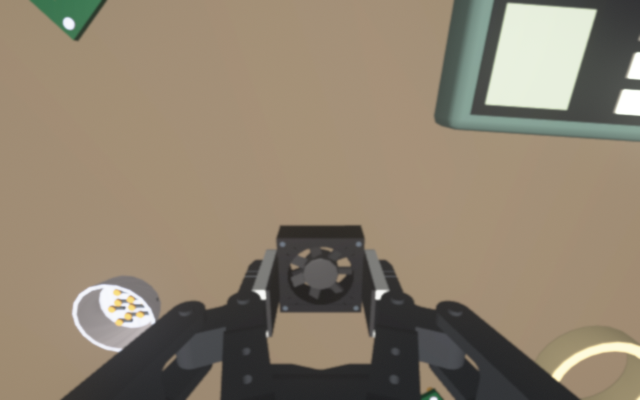

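>>> {"method": "carry_out", "body": {"increments": [[[0,0,0.85],[-0.2,0.95,0.2],0.35],[[0,0,0.85],[-0.2,0.95,0.2],0.35],[[0,0,0.85],[-0.2,0.95,0.2],0.35],[[0,0,0.85],[-0.2,0.95,0.2],0.35],[[0,0,0.85],[-0.2,0.95,0],0.35],[[0,0,0.85],[-0.2,0.95,0],0.35],[[0,0,0.85],[-0.1,0.5,0],0.35],[[0,0,0.85],[0,0,0],0.35]]}}

```text
t: 43.4
tool_pos: [0.6065, 0.1409, 0.2543]
tool_rot: [-0.199, 1.571, 0.195]
contact_force: [0.1, -0.3, -0.8]
opening: 0.0392
```

>>> {"method": "carry_out", "body": {"increments": [[[0,0,0.8],[0,0,0],0.35],[[0,0,0],[0,0,0],0.35],[[0,0,0],[0,0,0],0.35],[[0,0,0],[0,0,0],0.35]]}}

```text
t: 43.8
tool_pos: [0.6049, 0.1415, 0.2508]
tool_rot: [-0.263, 1.57, 0.259]
contact_force: [-0.2, 0.2, 0.4]
opening: 0.0393
```

```bash

python3 -c "
from h import *
up((.5815,.2275),18.1);wfind('small_sink',.032,'w33');up((.5815,.2275,.2078),18.1)"
```

```text
t 43.8 p [0.6049 0.1415 0.2508] tilt xy [-0.0144 -0.0049] jaw 19.0 F [-0.2  0.2  0.4] op 0.0393 q6 -0.22
upright turn [ 0.05 -0.14  0.  ]
shift [-1.17  4.3 ]
yaw turn -0.16
small_sink 0.91 [338.  77.] xy [0.5813 0.2276] size [39.3 40. ] ang 18.0 | top pts [0.5813 0.2276] [39.5 40.1] 18.2 z90 0.0328
   delta units xy [-1.18  4.31] turn units -0.18
tool [0.6049 0.1414 0.2508] jaw 19.0 t 43.85
t 43.9 p [0.605  0.1414 0.2509] tilt xy [-0.0142 -0.0049] jaw 19.1 F [-0.  -0.  -0.6] op 0.039 q6 -0.22
upright turn [ 0.05 -0.14  0.  ]
shift [-1.18  4.3  -2.16]
yaw turn -0.17
```

View pics/w33.png

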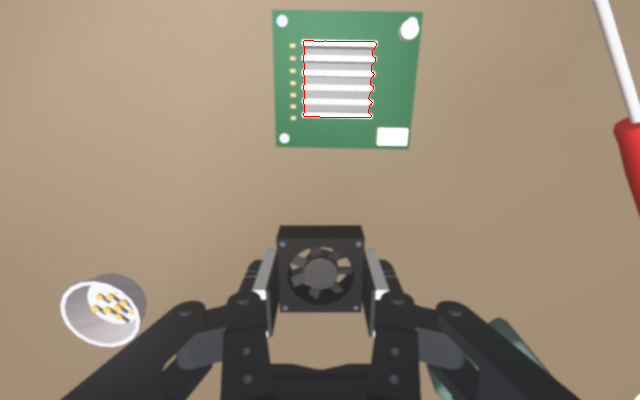

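>>> {"method": "carry_out", "body": {"increments": [[[0.05,-0.14,-0.16],[-0.26,0.95,0],0.35],[[0,0,0],[-0.26,0.95,-0.1],0.35],[[0,0,0],[-0.26,0.95,-0.2],0.35],[[0,0,0],[-0.26,0.95,-0.3],0.35],[[0,0,0],[-0.13,0.45,-0.3],0.35],[[0,0,0],[0,0,-0.2],0.35],[[0,0,0],[0,0,0],0.35],[[0,0,0],[0,0,0],0.35]]}}

```text
t: 44.7
tool_pos: [0.582, 0.2268, 0.2288]
tool_rot: [-0.243, 1.555, 0.242]
contact_force: [-0.0, 0.7, 0.2]
opening: 0.0393
```

```bash

python3 -c "
from h import *
up((.5813,.2276,.2078),18.1)"
```

```text
t 44.7 p [0.582  0.2268 0.2288] tilt xy [ 0.0026 -0.0004] jaw 17.7 F [-0.   0.7  0.2] op 0.0393 q6 -0.06
upright turn [0.   0.03 0.  ]
shift [-0.04  0.04 -1.05]
yaw turn 0.07
```

>>> {"method": "carry_out", "body": {"increments": [[[0,0.03,0.07],[-0.04,0.04,-0.3],0.35],[[0,0,0],[0,0,-0.35],0.35],[[0,0,0],[0,0,-0.1],0.35],[[0,0,0],[0,0,0],0.35],[[0,0,0],[0,0,0],0.35]]}}

```text
t: 45.2
tool_pos: [0.582, 0.2255, 0.2126]
tool_rot: [-0.247, 1.557, 0.245]
contact_force: [-0.5, -0.8, -0.8]
opening: 0.0394
```

```bash

python3 -c "
from h import *
up((.5813,.2276,.2078),18.1)"
```

```text
t 45.2 p [0.582  0.2255 0.2126] tilt xy [-0.0003 -0.0008] jaw 18.0 F [-0.5 -0.8 -0.8] op 0.0394 q6 -0.06
upright turn [ 0.01 -0.    0.  ]
shift [-0.04  0.1  -0.24]
yaw turn 0.02
```

>>> {"method": "carry_out", "body": {"increments": [[[0.01,0,0.02],[-0.04,0.1,-0.08],0.35],[[0,0,0],[0,0,-0.06],0.35],[[0,0,0],[0,0,0],0.35]]}}

```text
t: 45.5
tool_pos: [0.5813, 0.2277, 0.21]
tool_rot: [-0.247, 1.556, 0.248]
contact_force: [-0.1, -0.2, -0.6]
opening: 0.0395
```

>>> {"method": "carry_out", "body": {"increments": [[[0,0,0],[0,0,-0.07],0.35],[[0,0,0],[0,0,-0.04],0.35]]}}

```text
t: 45.7
tool_pos: [0.5814, 0.2279, 0.208]
tool_rot: [-0.248, 1.555, 0.248]
contact_force: [-0.8, 0.6, -0.6]
opening: 0.0392
```

```bash

python3 -c "
from h import *
up((.5813,.2276,.2078),18.1)"
```

```text
t 45.7 p [0.5814 0.2279 0.208 ] tilt xy [0.0011 0.0007] jaw 18.1 F [-0.8  0.6 -0.6] op 0.0392 q6 -0.06
upright turn [-0.01  0.01  0.  ]
shift [-0.01 -0.01 -0.01]
yaw turn -0.0
```

>>> {"method": "carry_out", "body": {"increments": [[[0,0,0],[0,0,-0.06],0.35],[[0,0,0],[0,0,-0.03],0.35]]}}

```text
t: 45.9
tool_pos: [0.5817, 0.228, 0.2075]
tool_rot: [-0.248, 1.556, 0.248]
contact_force: [-1.8, -0.9, 3.9]
opening: 0.039
```

Contact; release and rise.

>>> {"method": "carry_out", "body": {"increments": [[[0,0,0],[0,0,0],0.5],[[0,0,0],[0,0,0],0.55],[[0,0,0],[0,0,0.2],0.6],[[0,0,0],[0,0,0.6],0.7],[[0,0,0],[0,0,1],0.9],[[0,0,0],[0,0,1],1],[[0,0,0],[0,0,1],1],[[0,0,0],[0,0,0],1]]}}

```text
t: 46.7
tool_pos: [0.5814, 0.2279, 0.2886]
tool_rot: [-0.247, 1.554, 0.248]
contact_force: [0.1, 0.9, 0.8]
opening: 0.0853
```

```bash

python3 -c "
from h import *
wfind('small_fan',.047,'w34');wfind('small_sink',.032);up()"
```

```text
small_fan 0.89 [320. 210.] xy [0.5804 0.2303] size [40.8 44.8] ang 18.0 | top pts [0.581  0.2282] [40.1 41. ] 18.2 z90 0.0479
   delta units xy [-0.03  0.13] turn units -0.01
tool [0.5809 0.2277 0.2868] jaw 18.1 t 46.75
small_sink 0.72 [324. 183.] xy [0.5742 0.2487] size [37.  3.] ang 18.1 | top pts [0.5809 0.2314] [33.9 32.9] 17.5 z90 0.0319
   delta units xy [-0.29  1.06] turn units 0.0
small_sink 0.26 [340. 176.] xy [0.5832 0.2349] size [80.4 72.8] ang 18.1 | top pts [0. 0.] [0 0] 0 z90 0.0117
   delta units xy [0.16 0.37] turn units 0.01
tool [0.58   0.2275 0.2835] jaw 18.1 t 46.85
t 46.9 p [0.5797 0.2274 0.2827] tilt xy [-0.0068 -0.0015] jaw 18.1 F [0.1 0.8 0.2] op 0.0854 q6 -0.06
upright turn [ 0.01 -0.07  0.  ]
```

View pics/w34.png

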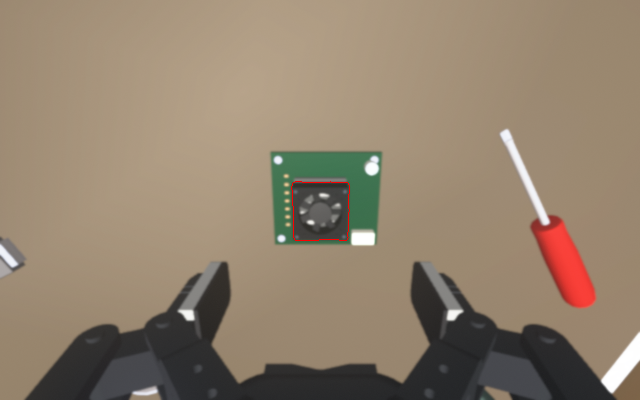

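>>> {"method": "carry_out", "body": {"increments": [[[0,0,0],[-0.5,0.8,0.8],1],[[0,0,0],[-0.8,1,0.8],1],[[0,0,0],[-0.8,1,0.8],1],[[0,0,0],[-0.8,1,0.5],1],[[0,0,0],[-0.8,1,0.2],1],[[0,0,0],[-0.8,1,0],1],[[0,0,0],[-0.5,0.6,0],1],[[0,0,0],[0,0,0],1]]}}

```text
t: 47.7
tool_pos: [0.4702, 0.3631, 0.3431]
tool_rot: [-0.249, 1.576, 0.249]
contact_force: [0.1, -0.2, -0.6]
opening: 0.0857
```

```bash

python3 -c "
from h import *
wfind('big_fan',.068,cam='top');wfind('small_fan',.047,cam='top');wfind('screw_dish',.022,cam='top')
wfind('big_fan',.068,cam='side');wfind('small_fan',.047,cam='side')
snap('side','s2',(280,100,460,280),3.3);up()
snap('top','t2',(180,130,440,250),3)"
```

```text
big_fan 0.68 [372. 169.] xy [ 0.5996 -0.2338] size [62.  62.7] ang 10.1 | top pts [ 0.6009 -0.2347] [60.3 61. ] 9.6 z90 0.0702
   delta units xy [  6.44 -29.81] turn units -1.4
tool [0.4708 0.3624 0.343 ] jaw 18.1 t 47.75
tool [0.4719 0.3613 0.3429] jaw 17.9 t 47.85
screw_dish 0.56 [288. 215.] xy [0.4671 0.0134] size [56.5 54.8] ang 26.4 | top pts [0.4672 0.0133] [56.5 54.7] 26.5 z90 0.0221
   delta units xy [ -0.26 -17.37] turn units 1.5
screw_dish 0.3 [362. 175.] xy [ 0.6025 -0.2291] size [119.5  99.9] ang 10.5 | top pts [ 0.6063 -0.2317] [110.6  88.9] 8.2 z90 0.0178
   delta units xy [  6.5  -29.49] turn units -1.29
tool [0.4724 0.3608 0.3429] jaw 17.9 t 47.95
big_fan 0.92 [363. 239.] xy [ 0.5987 -0.2436] size [67.9 73.5] ang 11.2 | top pts [ 0.6012 -0.2367] [62.  63.4] 12.0 z90 0.0687
   delta units xy [  6.32 -30.22] turn units -1.16
big_fan 0.59 [367. 257.] xy [ 0.5958 -0.2967] size [47.5  5.3] ang 13.5 | top pts [0. 0.] [0 0] 0 z90 0.0227
   delta units xy [  6.17 -32.87] turn units -0.77
tool [0.4724 0.3608 0.343 ] jaw 17.9 t 48.05
small_fan 0.69 [326. 129.] xy [0.5802 0.2206] size [47.5 54.8] ang 18.9 | top pts [0.5797 0.2265] [42.9 48. ] 16.5 z90 0.048
   delta units xy [ 5.39 -7.01] turn units 0.18
tool [0.4723 0.3609 0.3431] jaw 17.9 t 48.15
t 48.25 p [0.4722 0.3611 0.3432] tilt xy [-0.0187 -0.0028] jaw 17.9 F [0.1 0.1 0.6] op 0.0857 q6 0.21
upright turn [ 0.03 -0.19  0.  ]
```

View pics/s2.png

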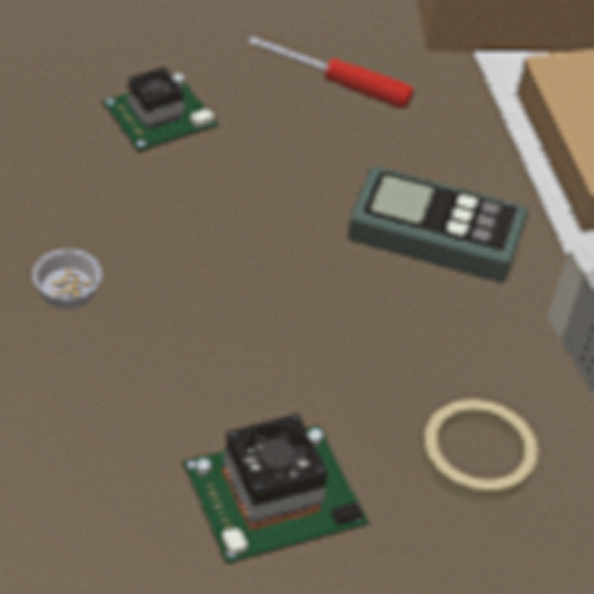

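View pics/t2.png

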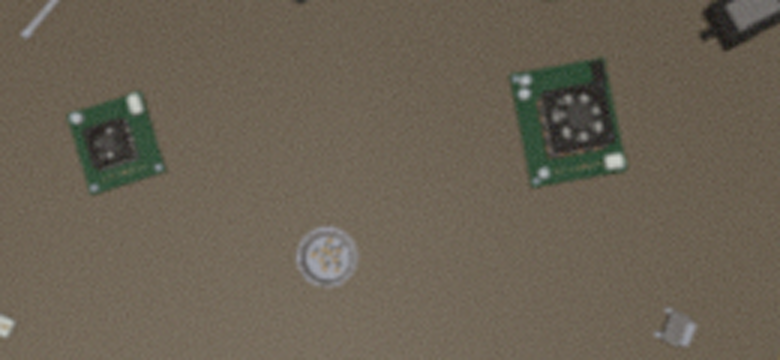

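Both stacks are complete and square in both views, the dish is where it started, and the gripper is clear of everything. I'm handing the job in.

```bash
python3 -c "
from station import *
print(finish_job())"
```

```text
the job is handed in; nothing more can be done
None
```

Both cooler stacks are built and the job was handed in at about 48 s of the 128 s allowed. The plate, big sink and big fan are on the large chip; the small sink and small fan are on the small chip.

**Position:** each piece measured within about 2 mm of the centre of what is under it and within about 1° of square.
- The plate, big sink and big fan are at about (0.601–0.602, −0.236), with the large chip at (0.600, −0.235).
- The small sink and small fan are at (0.581, 0.228), with the small chip at (0.582, 0.227).

**Height:** the fan tops measured about 0.069 m and 0.048 m, against the expected 0.068 and 0.047. The top camera read 0.070 for the big fan.

**Forces:** the highest contact force I read was about 14 N, when the plate was set down. I only read the force at the end of each move, so a short peak in between would not show.

**Surroundings:** the dish of screws measured within about 2 mm of its starting position. I never gripped the yellow look-alike sinks. The arm finished clear of everything.

**Checks that failed or disagreed:**
- The network did not find the small fan in the last top picture, and missed a piece in two close-up wrist pictures. The wrist and side cameras did place the finished small fan.
- The side camera's values differed from the wrist camera's by up to about 2 mm and 2°, as expected from its slanted view and calibration.
- The dish network also falsely marked the main board, with a low score (0.3).

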